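# Clamp the neck-heel block in the latch jig

### The arm

A 6-joint arm with a two-finger parallel gripper is mounted at the origin on the work surface. World frame = base frame: x ahead of the robot, y to its left, z up, the work surface at z = 0. Lengths are in m, angles in rad, forces in N, time in s.
With the tool pointing down it reaches from about 0.35 to 0.725 m from the base axis. Payload 6 kg.
Tool frame: the origin (TCP) lies midway between the tips of the shut fingers; the grasp point (between the pads) lies 19 mm behind it; y points along the fingers, z is the direction in which the jaws open and shut, and the axes are right-handed (so a half turn about y gives the same grasp; the last joint's range is limited). The gripper opens to 85 mm and grips with 20 to 120 N. Pads are 22 mm wide; open, the fingers measure 114 mm over their backs; the gripper's body (76 mm by 85 mm) begins 54 mm behind the grasp point. The pads swing forward as they close: fully open they stand 13 mm farther back than shut.
Start: joints at [-0.852, 0.04, 0.085, 0, -1.615, -0.334], TCP at [0.225, -0.556, 0.231] pointing down, gripper open.
Joint ranges: [-2.56, 2.56], [-1.29, 2.01], [-1.08, 1.49], [-3.29, 1.98], [-2.81, -0.18], [-2.99, 2.99]. Speed limits (rad/s): [2.57, 2.57, 3.01, 3.14, 3.14, 3.14].

### API

Orientations are given as a rotation vector (axis times angle).
In Python, from bench import * gives the robot as it stands. The module is installed in compiled form; this text tells all that it offers.
- The arm moves only by the shell command python3 -m pendant 'ROWS' [FORCE]. ROWS is a JSON object of lists of equal length, an entry for each row: "claw": the opening, from -1 (shut) to 1 (fully open); "dp": the shift along the tool's x, y, z in units of 25 mm (1.0 is 25 mm), a list of three; "dr": the turn, a rotation vector about the tool's x, y, z in units of 5 degrees (1.0 is 5 degrees), a list of three. A call has 1 to 10 rows; each row is the pose to reach, as a shift and turn from the pose commanded when the call began, along the tool's axes at that moment; what a row does not reach only later rows make up. A row lasts 1/10 s, in which the tool goes at most 50 mm and 8.59 degrees, less where a joint would pass 70% of its speed; a pose out of reach is approached as far as the arm can. A call with a gripper value outside its range is refused whole. The fingers move at their own pace and stop on an object; FORCE is the grip in N (left out, the last holds). Time passes only in rows, so rows that repeat a pose let the fingers close. It gives the time, the measured TCP pose, the force and the opening at its end, in the units of the state.
- observe(): the state, without advancing time (a new reading comes with each control period).
- capture(name): name is "scene" or "side" or "wrist"; returns (picture, depth): 384x512x3 uint8, red, green, blue; 384x512 float32, m along the optical axis (not along the pixel's ray), 0 where there is no reading.
- get_calibration(name): a dict with "fx", "fy", "cx", "cy" (pixels), "extrinsics" (4x4, takes a point from world to camera coordinates). Camera axes: x right, y down, z forward; pixel columns grow to the right and rows downward; lengths in m; the calibration is good to about 2 mm. A picture is of the moment at which its call begins: read the wrist's pose just before it. get_calibration takes no time and is no camera call; for the wrist camera it gives the pose at the moment of the call.
- hand_in(): hands the job in, once; it reports no verdict.
The state is a dict: "time": time; "joints": joint angles; "dq": joint speeds; "joint_torque": joint torques, N m; "position": TCP position; "tool_rot": TCP orientation; "wrist_force": force on the tool from outside, world axes, zero at the start; "wrist_torque": the same for the moment, N m; "opening": finger opening in m.
Only numpy, scipy, OpenCV 4.12 (cv2) and the standard library are available. Lean on these libraries where they do the work, as an engineer would, in place of code of your own. Each camera call takes 0.05 s, during which the arm holds its last target.

### The job

Stand the laminated heel block on the jig's board between the two cork-faced jaws, then hook the draw latch's wire loop over the keeper on the sliding jaw while the red lever is still up, and finally press the red lever down past centre until it lies fully home and the block is held tight between the jaws. Leave the jar, the sanding block and the neck blank where they are.

Things in the scene. Friction and masses are not known exactly. Their poses are not given: they have to be found in the camera images.
- heel_center (a point): Centre of the laminated heel block (loose, about 75 g): red-brown wood with a pale stripe, 30 mm (its x) by 52 mm (its y) by 56 mm tall, standing upright, underside 28 mm below this point. Half a turn about z makes no difference. It goes in the jig with its x along the jig's x. Its place and the jar's may be swapped.
- jig: Plywood jig fixed to the bench, yaw varies. Origin at bench level in the plane of the fixed jaw's face; x points from fixed jaw to sliding jaw (away from the robot), z up. Board 18 mm thick, x -135 to 115, y -110 to 110 mm. Fixed jaw x -60 to 0, y -85 to 95, top 48 mm above bench. Rails at y -99 and 103, 30 mm high. Latch in the plane y = -45, 60 mm long cork pads centred at y = 52.
- seat (a point): Point on the board's top (18 mm above the bench) at y = 52 mm of the jig, midway along the cork pads, 15 mm in front of the fixed jaw's face: below the block's centre once it is clamped. Axes as the jig's. The standing block's centre comes 28 mm above it.
- jaw (a joint): Opening of the sliding jaw, m: the jaw faces stand 28 mm + this apart (10 to 13 mm at the start; 13 is its stop; 2 with the block clamped). Slides along the jig's x with 1.5 N of friction; pressing the hooked latch draws it in. Its wood is 48 mm deep in x, y -85 to 95 of the jig, top 48 mm above the bench.
- lever_hinge (a point): Hinge axis of the red lever, along the jig's y, 20 mm behind (-x) the fixed jaw's face and 70 mm above the bench, between steel cheeks 28 mm wide overall.
- lever_tip (a point): Point on the red lever's middle line 95 mm from its hinge, near its rounded end (105 mm from the hinge). The lever is a flat bar 18 mm wide (jig y) and 5 mm thick. With the lever home this point is 70 mm above the bench, 115 mm behind the fixed jaw's face, towards the robot.
- lever (a joint): Lever angle, rad: 0 = home, flat, pointing to the jig's -x; pi/2 upright; 1.95 = its stop, leaning to +x (most reach for the loop). Starts 1.70 to 1.90. Stays where left (0.05 N m friction). With the loop hooked and the block in, pressing near its end takes under 10 N; dead centre is near 0.2; press on down to the stop at 0, where it stays by itself.
- bail (a joint): Angle of the wire loop about its pin on the lever, rad: its rise above level (from the jig's +x) = this minus the lever angle. Starts flung back past the lever, rise 2.0 to 2.3, near its stop (4.0). The pin is 30 mm from the lever's hinge, 0.2 rad off the lever's line, on the side underneath when home; with the lever up it is about 30 mm above the hinge. The loop turns freely and falls.
- bail_bar (a point): Middle of the steel loop's cross-bar, a 6 mm round bar 36 mm long across the jig's y, 100 mm from the loop's pin. The legs (36 mm apart) pass outside the keeper (16 mm wide). The loop is sprung: it stretches up to 12 mm at 3 N per mm.
- bail_knob (a point): Centre of the black barrel knob, a cylinder 18 mm in diameter and 18 mm long with its flat ends facing the jig's +y and -y, at the loop's free end, 28 mm beyond the cross-bar (128 mm from the pin) and 6 mm above the loop's plane. It can be pinched across the jig's y with the fingers pointing down (it turns between the pads), or pushed.
- keeper (a point): Where the bar's centre lies when hooked; moves with the sliding jaw, axes as the jig's. A steel post 16 mm wide, outer face 3 mm to -x of this point; its top lip reaches 1 mm to +x (underside 7, top 12 mm above); a ledge 3 mm below reaches 21 mm to +x. The bar must come down 4 mm or more to +x of this point to pass the lip, and rests on the ledge.
- jar: Bystander: amber glass jar with a brass lid, 68 mm across, 100 mm tall; origin at the centre of its underside. Its place and the block's may be swapped.
- sanding_block: Bystander: pale sanding block with cork sole, 110 x 60 x 30 mm; origin at the centre of its underside.
- neck_blank: Bystander: red-brown neck blank lying flat, 340 mm long (x from -150 to +192 mm), up to 58 mm wide and 28 mm high; origin at its underside.
There are look-alikes about, which are no part of the job. Several things look just like the part that bears heel_center: the one meant starts farthest from the robot's base.

How it is judged:
On the way, in this order (a step that is already met when the one before it is completed fails the run):
1. the heel block stands on the board between the cork pads, let go (y of heel_center in the frame of seat between -0.015 and 0.015 m and z of heel_center in the frame of seat between 0.022 and 0.034 m and angle between heel_center's own z axis and vertical below 0.1 rad and x of heel_center in the frame of seat between -0.004 and 0.016 m and contact force between the fingers and heel_block below 0.3 N), for 0.2 s.
2. the loop's cross-bar is behind the keeper, below its lip, with the lever still up (x of bail_bar in the frame of keeper between -0.004 and 0.022 m and z of bail_bar in the frame of keeper between -0.005 and 0.006 m and value of joint lever above 1.3 rad), for 0.2 s.
3. the lever is pressed down past centre (value of joint lever below 0.1 rad), for 0.2 s.
At the end, for the whole second after the job is handed in: The lever is home (below 0.1 rad) with the cross-bar still hooked in the keeper (within 5 mm of the keeper point), and the heel block stands upright on the board between the cork pads (within 15 mm along them), at rest and held by the sliding jaw with more than 6 N (y of heel_center in the frame of seat between -0.015 and 0.015 m and z of heel_center in the frame of seat between 0.022 and 0.034 m and angle between heel_center's own z axis and vertical below 0.1 rad and x of heel_center in the frame of seat between -0.004 and 0.004 m and value of joint lever below 0.1 rad and contact force between heel_block and jaw above 6 N and x of bail_bar in the frame of keeper between -0.004 and 0.005 m and z of bail_bar in the frame of keeper between -0.005 and 0.006 m and linear speed of heel_block below 0.01 m/s and velocity of joint lever between -0.05 and 0.05 rad/s); the robot touches nothing.
It fails at once if the jar is moved more than 30 mm or tipped (distance of jar from where it was at the start of the episode above 0.03 m or angle between jar's own z axis and vertical above 0.3 rad).
It fails at once if the sanding block is moved more than 30 mm or tipped (distance of sanding_block from where it was at the start of the episode above 0.03 m or angle between sanding_block's own z axis and vertical above 0.3 rad).
It fails at once if the neck blank is moved more than 30 mm or tipped (distance of neck_blank from where it was at the start of the episode above 0.03 m or angle between neck_blank's own z axis and vertical above 0.3 rad).
It also fails if it takes over 72 s, if anything falls off the work surface, if the arm or the gripper's body presses on something with over 40 N, if the wrist force passes 120 N, or if a joint passes its speed limit or range.

## Working session

There is one attempt and no reset: what is moved stays moved. The work goes in short steps, Python scripts to look and compute and a shell command to move; the robot and the scene stay as the last step left them, time stands still between calls to the robot, and variables do not carry over. Pictures are saved under pics/ and viewed, and the job is handed in when it is done.

```bash
mkdir -p pics
python3 - <<'E'
from bench import *
import cv2,numpy as np
print(observe())
for n in("scene","side","wrist"):
    c=get_calibration(n);print(n,c)
    p,d=capture(n);cv2.imwrite(f"pics/{n}0.png",p[:,:,::-1]);np.savez(f"{n}0.npz",p=p,d=d,E=c["extrinsics"],K=[c[k] for k in("fx","fy","cx","cy")])
E
```

```text
{'time': 0.0, 'joints': array([-8.52308467e-01,  4.08602084e-02,  8.37862049e-02, -5.09728883e-04,
       -1.61550296e+00, -3.33716833e-01]), 'dq': array([-2.71974549e-04,  6.63456259e-04, -7.79256009e-05, -2.04630632e-04,
       -1.06650750e-03, -3.68428762e-04]), 'joint_torque': array([-6.00623553e-04, -3.68205464e+01,  3.47411191e+01,  6.93221971e+00,
       -5.38931054e-03, -3.99720406e-06]), 'position': array([ 0.22517958, -0.55577763,  0.23022887]), 'tool_rot': array([-1.54783378, -0.3014457 ,  0.30216197]), 'wrist_force': array([-0.36130616,  0.08015977,  0.54994168]), 'wrist_torque': array([-0.01926446,  0.01943735, -0.04557778]), 'opening': 0.08510113126157927}
scene {'fx': 381.4189912290047, 'fy': 381.4189912290047, 'cx': 253.52605986350326, 'cy': 190.36943180020145, 'extrinsics': array([[-0.4241946 ,  0.90556712, -0.00266935,  0.20379706],
       [ 0.75785521,  0.35338534, -0.54842893, -0.37270468],
       [-0.4956959 , -0.23466357, -0.83619291,  1.47927221],
       [ 0.        ,  0.        ,  0.        ,  1.        ]])}
side {'fx': 350.63725739967254, 'fy': 350.63725739967254, 'cx': 255.8450222883374, 'cy': 189.28679960528808, 'extrinsics': array([[-0.96270358, -0.27041981, -0.00865693,  0.49823806],
       [-0.15894346,  0.59115792, -0.79073971,  0.12650969],
       [ 0.2189493 , -0.75987199, -0.6120913 ,  0.96226918],
       [ 0.        ,  0.        ,  0.        ,  1.        ]])}
wrist {'fx': 300.6426272982202, 'fy': 300.6426272982202, 'cx': 260.9399391652165, 'cy': 191.92031475319283, 'extrinsics': array([[-0.37491745,  0.92705459,  0.00258629,  0.59961995],
       [ 0.88811876,  0.35836825,  0.28777988, -0.03741145],
       [ 0.26586082,  0.11019063, -0.95769309,  0.37932789],
       [ 0.        ,  0.        ,  0.        ,  1.        ]])}
```

View pics/scene0.png

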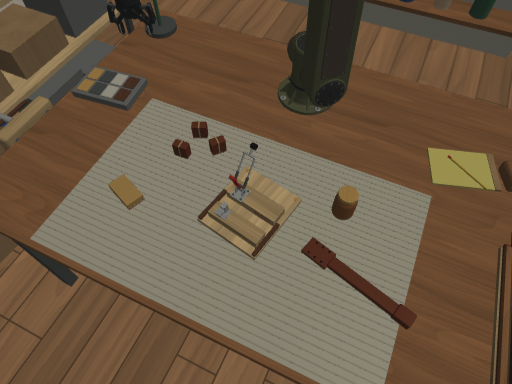

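View pics/side0.png

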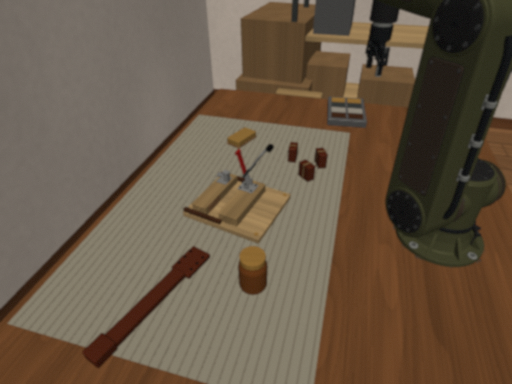

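View pics/wrist0.png

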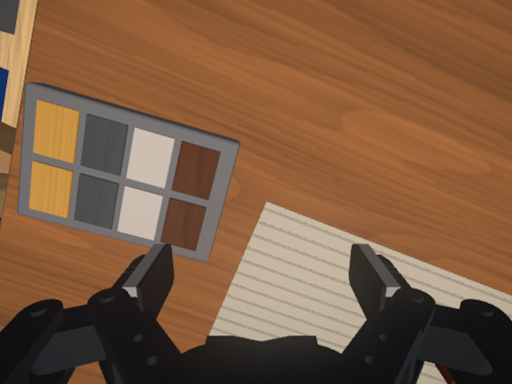

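The scene shows three look-alike red-brown blocks at about (200,129), (181,149) and (218,145). The jig is near (250,210), with the lever up in red at (237,182) and the knob at (254,146). The jar is at (345,202). Next I'll measure these.

```bash
cat > h.py <<'E'
import numpy as np,cv2
class V:
    def __init__(s,f):
        z=np.load(f);s.p=z['p'];s.d=z['d'];s.E=z['E'];s.fx,s.fy,s.cx,s.cy=z['K']
        s.R=s.E[:3,:3];s.c=-s.R.T@s.E[:3,3]
    def ray(s,u,v):
        return s.R.T@np.array([(u-s.cx)/s.fx,(v-s.cy)/s.fy,1])
    def plane(s,u,v,z):
        r=s.ray(u,v);return s.c+r*(z-s.c[2])/r[2]
    def pts(s):
        v,u=np.mgrid[0:384,0:512]
        c=np.stack([(u-s.cx)/s.fx*s.d,(v-s.cy)/s.fy*s.d,s.d],-1)
        return c@s.R+s.c
    def proj(s,P):
        q=s.R@np.asarray(P)+s.E[:3,3];return np.array([s.fx*q[0]/q[2]+s.cx,s.fy*q[1]/q[2]+s.cy])
def tri(a,pa,b,pb):
    A=[];B=[]
    for v,(x,y) in((a,pa),(b,pb)):
        r=v.ray(x,y);r/=np.linalg.norm(r);M=np.eye(3)-np.outer(r,r);A.append(M);B.append(M@v.c)
    P=np.linalg.lstsq(np.vstack(A),np.hstack(B),rcond=None)[0]
    return P,[np.linalg.norm(M@(P-v.c)) for M,v in zip(A,(a,b))]
def snap(n,tag):
    from bench import get_calibration,capture
    c=get_calibration(n);p,d=capture(n)
    np.savez(f"{tag}.npz",p=p,d=d,E=c["extrinsics"],K=[c[k] for k in("fx","fy","cx","cy")])
    cv2.imwrite(f"pics/{tag}.png",p[:,:,::-1]);return V(f"{tag}.npz")
def crop(v,x0,y0,x1,y1,k,f):
    cv2.imwrite(f,cv2.resize(v.p[y0:y1,x0:x1,::-1],None,fx=k,fy=k,interpolation=cv2.INTER_CUBIC))
E
python3 - <<'E'
from h import *
s=V("scene0.npz");b=V("side0.npz")
crop(s,160,110,310,260,5 and 4,"pics/c_scene.png");crop(b,180,130,340,250,5,"pics/c_side.png")
P=s.pts()
for n,(u,v) in dict(a=(200,125),b=(181,146),c=(218,141),jar=(347,191)).items():
    print(n,P[v,u],s.plane(u,v,.1 if n=='jar' else .056), np.hypot(*P[v,u,:2]))
E
```

```text
a [ 0.35710517 -0.26158123  0.05666528] [ 0.35659753 -0.26195997  0.056     ] 0.44266109615465227
b [ 0.46565417 -0.27236732  0.05669324] [ 0.46520225 -0.27276964  0.056     ] 0.5394606266680492
c [ 0.39359802 -0.17200019  0.05519634] [ 0.39418034 -0.17161698  0.056     ] 0.4295386634184058
jar [0.43611895 0.28076072 0.10062732] [0.43567086 0.28075162 0.1       ] 0.5186774743032018
```

View pics/c_scene.png

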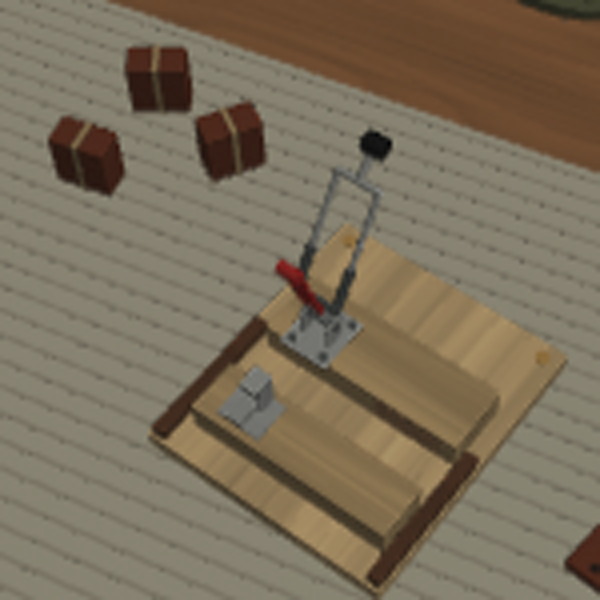

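View pics/c_side.png

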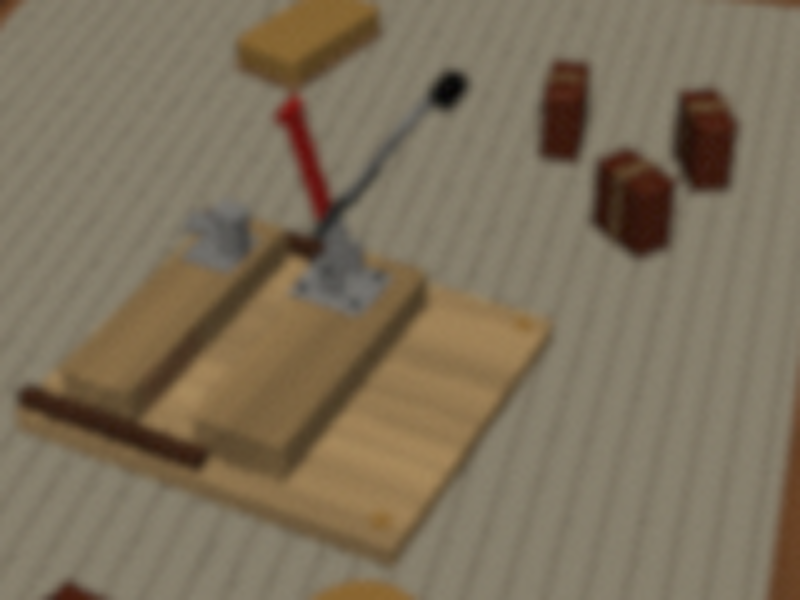

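Block b at scene (181,147) is farthest from the base (0.54 m, against 0.44 and 0.43 m). Now its yaw, plus the jig frame and the latch points.

Run:
```python
from h import *
s=V("scene0.npz");b=V("side0.npz")
def rect(pts):
    c,wh,a=cv2.minAreaRect(pts.astype(np.float32)*1000);return np.round(c,1),np.round(wh,1),round(a,1)
for nm,v in(("scene",s),("side",b)):
    P=v.pts()
    ok=v.d>0
    m=ok&(abs(P[...,2]-.056)<.004)&(np.hypot(P[...,0]-.465,P[...,1]+.272)<.045)
    print(nm,"block",m.sum(),rect(P[m][:,:2]),P[m][:,2].mean())
    m=ok&(abs(P[...,2]-.018)<.005)&(np.hypot(P[...,0]-.48,P[...,1]-.05)<.2)
    m&=v.p[...,0].astype(int)>v.p[...,2].astype(int)+40
    print("board",m.sum(),rect(P[m][:,:2]))
    m=ok&(abs(P[...,2]-.048)<.004)&(np.hypot(P[...,0]-.48,P[...,1]-.05)<.2)&(v.p[...,0].astype(int)>v.p[...,2].astype(int)+40)
    n,L,st,ce=cv2.connectedComponentsWithStats(m.astype(np.uint8))
    for i in range(1,n):
        if st[i,4]>60: print("jaw",st[i],rect(P[L==i][:,:2]))
    hsv=cv2.cvtColor(v.p,cv2.COLOR_RGB2HSV)
    u0,v0,u1,v1=((215,130,300,260) if nm=="scene" else (210,130,290,210))
    m=np.zeros_like(ok);m[v0:v1,u0:u1]=1
    r=m&(v.p[...,0]>110)&(v.p[...,1]<50)&(v.p[...,2]<60)
    k=m&(v.p.max(-1)<45)
    n,L,st,ce=cv2.connectedComponentsWithStats(k.astype(np.uint8))
    print("red",r.sum(),np.argwhere(r)[[0,-1]][:,::-1] , [ (ce[i],st[i]) for i in range(1,n) if st[i,4]>8])
```

```text
scene block 111 (array([ 458.1, -279.9]), array([32. , 53.3]), 4.3) 0.056245417554923335
board 1804 (array([558.4,  28.3]), array([220., 237.]), 78.6)
jaw [243 185  42  37 637] (array([549.6,  55.1]), array([140.8,  60.2]), 77.1)
jaw [210 201  55  42 658] (array([638.8,  16.6]), array([181.1,  47.8]), 78.7)
red 11 [[230 175]
 [235 178]] [(array([253.51351351, 145.86486486]), array([250, 143,   8,   7,  37], dtype=int32))]
side block 67 (array([ 460.2, -277.6]), array([29.3, 57. ]), 2.7) 0.055451881435762546
board 1875 (array([543.2,  34.1]), array([222.9, 204.4]), 78.1)
jaw [194 174  43  36 471] (array([640.5,  18. ]), array([184.8,  50.1]), 78.1)
jaw [218 181  47  39 664] (array([549.2,  37.4]), array([180.1,  63.6]), 79.0)
red 6 [[238 150]
 [237 152]] [(array([269.23076923, 147.42307692]), array([267, 145,   6,   6,  26], dtype=int32))]
```

Plausibility holds: block 30×52 mm and 56 mm high, jaw 181×48 mm, jig yaw about −11.4°. The next helper works out a move in tool units.

```bash
cat > go.py <<'E'
import sys,numpy as np
from scipy.spatial.transform import Rotation as R
from bench import observe
# go.py x y z yaw(deg, of tool z axis in world xy; modulo 180) [tilt]: prints dp,dr units
o=observe();T=R.from_rotvec(o["tool_rot"])
def calc(p,yaw):
    best=None
    for k in(0,180):
        a=np.radians(yaw+k);zt=np.array([np.cos(a),np.sin(a),0]);yt=np.array([0,0,-1.]);xt=np.cross(yt,zt)
        G=R.from_matrix(np.stack([xt,yt,zt],1));dr=(T.inv()*G).as_rotvec(degrees=True)
        if best is None or np.linalg.norm(dr)<np.linalg.norm(best):best=dr
    dp=T.inv().apply(np.array(p)-o["position"])
    return dp/.025,best/5
if __name__=="__main__":
    a=list(map(float,sys.argv[1:]))
    print("tool axes\n",T.as_matrix().round(3));print("pos",o["position"].round(4),"t",round(o["time"],2),"F",o["wrist_force"].round(1),"op",round(o["opening"],4),"j",o["joints"].round(2))
    if a:
        dp,dr=calc(a[:3],a[3]);print("dp",dp.round(2),"dr",dr.round(2),"dist",np.linalg.norm(dp)*25)
E
python3 go.py .459 -.279 .20 93.5
```

```text
tool axes
 [[ 0.927 -0.001 -0.375]
 [ 0.375  0.001  0.927]
 [-0.    -1.     0.001]]
pos [ 0.2252 -0.5559  0.2305] t 0.15 F [ 0.5  0.  -0.5] op 0.0857 j [-0.85  0.04  0.08 -0.   -1.62 -0.33]
dp [12.83  1.23  6.75] dr [-0.02  3.71 -0.  ] dist 363.6563037467092
```

```bash
python3 go.py .37 -.28 .23 93.5|tail -1
python3 -m pendant '{"claw":[1,1,1,1,1,1,1,1],"dp":[[1.5,0,1],[3,0,2],[4.5,0,3],[6,0,4],[7.5,0,5],[9.4,0,6.2],[9.4,0,8.1],[9.4,0,8.1]],"dr":[[0,0.5,0],[0,1,0],[0,1.5,0],[0,2,0],[0,2.5,0],[0,3,0],[0,3.7,0],[0,3.7,0]]}'
python3 -c "
from h import *
snap('wrist','w1')"; python3 go.py
```

```text
dp [9.51 0.03 8.05] dr [-0.02  3.71 -0.  ] dist 311.5594408461927
time: 0.95
position: [0.3669, -0.2765, 0.2315]
tool_rot: [-1.57, -0.052, 0.05]
wrist_force: [-0.5, -0.3, 0.6]
opening: 0.0852
tool axes
 [[ 0.998  0.002 -0.066]
 [ 0.066 -0.     0.998]
 [ 0.002 -1.    -0.   ]]
pos [ 0.3672 -0.2781  0.2319] t 1.0 F [ 0.1 -0.   0.6] op 0.0853 j [-0.21 -0.34 -0.25 -0.   -1.66 -1.3 ]
```

View pics/w1.png

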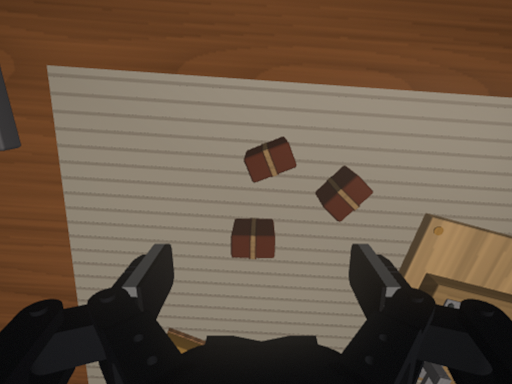

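The wrist view shows the target at (253,238) between the fingers, with two look-alikes nearer the base at (270,160) and (344,194). Up in the image is toward the robot.

```bash
python3 - <<'E'
from h import *
v=V("w1.npz");P=v.pts()
for c in((.459,-.279),(.357,-.262),(.394,-.172)):
    m=(v.d>0)&(abs(P[...,2]-.056)<.004)&(np.hypot(P[...,0]-c[0],P[...,1]-c[1])<.05)
    q=P[m][:,:2]; print(m.sum(),cv2.minAreaRect((q*1000).astype(np.float32)),P[m].mean(0),np.argwhere(m).mean(0))
    r=v.p[...,0].astype(int); 
crop(v,200,190,310,290,6,"pics/c_w1.png")
E
python3 go.py .459 -.279 .12 93.5|tail -1
```

```text
1024 ((456.250732421875, -281.61663818359375), (30.9887638092041, 51.874935150146484), 3.4682071208953857) [ 0.45533769 -0.28141255  0.05490057] [245.43066406 252.16308594]
1298 ((355.3743896484375, -268.57318115234375), (30.526744842529297, 51.84140396118164), 24.89120864868164) [ 0.35476481 -0.26853577  0.05515779] [161.51540832 269.47303544]
1174 ((391.1570739746094, -178.8441925048828), (30.792343139648438, 51.53524398803711), 50.12520980834961) [ 0.39002499 -0.1793201   0.05508653] [197.76575809 347.10136286]
dp [ 3.65  4.48 -0.28] dr [0.   0.06 0.02] dist 144.69607766983145
```

View pics/c_w1.png

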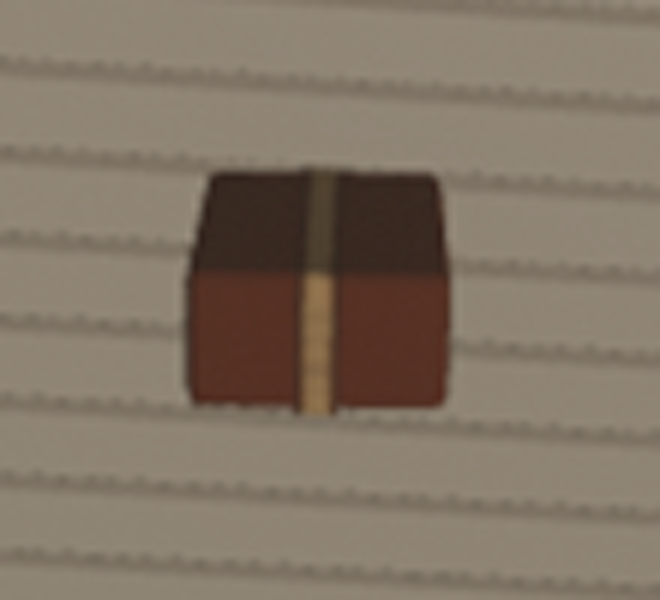

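```bash
python3 go.py .457 -.281 .016 93.5|tail -1
python3 -m pendant '{"claw":[1,1,1,1,1,1,1,1,1,1],"dp":[[1.6,1,-0.1],[3.0,2,-0.2],[3.57,3.2,-0.35],[3.57,4.6,-0.36],[3.57,6,-0.36],[3.57,7.2,-0.36],[3.57,8.2,-0.36],[3.57,8.63,-0.36],[3.57,8.63,-0.36],[3.57,8.63,-0.36]],"dr":[[0,0,0],[0,0,0],[0,0,0],[0,0,0],[0,0,0],[0,0,0],[0,0,0],[0,0,0],[0,0,0],[0,0,0]]}'; python3 go.py .457 -.281 .016 93.5
```

```text
dp [ 3.56  8.64 -0.35] dr [0.   0.06 0.02] dist 233.80150359942706
time: 2.0
position: [0.4572, -0.2844, 0.0167]
tool_rot: [-1.571, -0.049, 0.048]
wrist_force: [0.4, -0.2, 0.5]
opening: 0.0852
tool axes
 [[ 0.998  0.001 -0.062]
 [ 0.062 -0.001  0.998]
 [ 0.001 -1.    -0.001]]
pos [ 0.4572 -0.2844  0.0167] t 2.0 F [ 0.4 -0.2  0.5] op 0.0852 j [-0.18 -0.04 -0.39  0.   -1.22 -1.33]
dp [-0.    0.03  0.14] dr [0.01 0.01 0.01] dist 3.496612740311124
```

```bash
python3 -m pendant '{"claw":[1,0,-0.3,-1,-1,-1,-1],"dp":[[0,0,0.12],[0,0,0.12],[0,0,0.12],[0,0,0.12],[0,0,0.12],[0,0,0.12],[0,0,0.12]],"dr":[[0,0,0],[0,0,0],[0,0,0],[0,0,0],[0,0,0],[0,0,0],[0,0,0]]}' 40
python3 -m pendant '{"claw":[-1,-1,-1,-1],"dp":[[0,-1,0],[0,-2.5,0],[0,-4,0],[0,-4,0]],"dr":[[0,0,0],[0,0,0],[0,0,0],[0,0,0]]}'; python3 go.py; python3 -c "
from h import *
snap('scene','s2');v=snap('side','d2')"
```

```text
time: 2.7
position: [0.457, -0.2808, 0.0164]
tool_rot: [-1.571, -0.05, 0.048]
wrist_force: [-0.4, 1.7, 5.9]
opening: 0.0517
time: 3.1
position: [0.4588, -0.282, 0.1214]
tool_rot: [-1.574, -0.055, 0.043]
wrist_force: [-0.1, -0.2, 0.4]
opening: 0.0517
tool axes
 [[ 0.998  0.008 -0.062]
 [ 0.062 -0.004  0.998]
 [ 0.008 -1.    -0.004]]
pos [ 0.4588 -0.282   0.1214] t 3.1 F [-0.1 -0.2  0.4] op 0.0517 j [-0.18 -0.12 -0.27  0.   -1.41 -1.33]
```

View pics/d2.png

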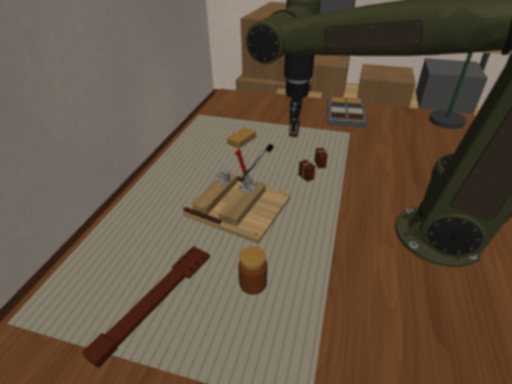

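The block is held (opening 51.7 mm). Before carrying it past, I'll triangulate the knob and the lever.

```bash
python3 - <<'E'
from h import *
s=V("scene0.npz");b=V("side0.npz")
print("knob",tri(s,(253.5,145.9),b,(269.2,147.4)))
for n in "knob",:pass
import itertools
for v,nm,(u0,v0,u1,v1) in((s,"scene",(222,165,250,200)),(b,"side",(228,142,256,190))):
    p=v.p.astype(int);m=np.zeros(p.shape[:2],bool);m[v0:v1,u0:u1]=1
    m&=(p[...,0]>80)&(p[...,0]>2.2*p[...,1])&(p[...,0]>2.0*p[...,2])
    a=np.argwhere(m)[:,::-1];print(nm,len(a),a.min(0),a.max(0),a[a[:,1].argmin()],a[a[:,1].argmax()],a[a[:,0].argmin()],a[a[:,0].argmax()])
    P=v.pts()[m];print(P[np.argsort(P[:,2])][[0,-3,-1]])
E
python3 go.py .50 .055 .23 78.6
```

```text
knob (array([ 4.77960222e-01, -4.13742935e-04,  2.06520216e-01]), [np.float64(0.0008515825105063936), np.float64(0.000851582510506361)])
scene 31 [229 175] [240 187] [230 175] [240 187] [229 176] [240 187]
[[ 0.55539827 -0.00852371  0.10047942]
 [ 0.57800671 -0.0257589   0.17007347]
 [ 0.57629645 -0.02035892  0.17110757]]
side 67 [236 150] [245 172] [238 150] [244 172] [236 152] [245 170]
[[ 0.55613354 -0.01204667  0.10340855]
 [ 0.57438779 -0.01064866  0.16998858]
 [ 0.57319882 -0.01616975  0.17020332]]
tool axes
 [[ 0.998  0.001 -0.062]
 [ 0.062  0.     0.998]
 [ 0.001 -1.     0.   ]]
pos [ 0.4567 -0.2805  0.1157] t 3.2 F [ 0.  -0.3 -1.1] op 0.0518 j [-0.18 -0.11 -0.28 -0.   -1.41 -1.33]
dp [ 2.56 -4.56 13.29] dr [-0.01  2.99  0.01] dist 357.0876758111257
```

```bash
python3 go.py .60 .072 .28 78.6|tail -1
python3 -m pendant '{"claw":[-1,-1,-1,-1,-1,-1,-1,-1,-1,-1],"dp":[[0.3,-1.8,0.6],[0.8,-3.6,1.3],[1.4,-5.2,2.4],[2.2,-6.5,4],[3.2,-6.57,5.9],[4.2,-6.57,7.8],[5.2,-6.57,9.7],[6.2,-6.57,11.6],[6.58,-6.57,13.4],[6.58,-6.57,13.7]],"dr":[[0,0,0],[0,0.5,0],[0,1,0],[0,1.5,0],[0,2,0],[0,2.5,0],[0,2.99,0],[0,2.99,0],[0,2.99,0],[0,2.99,0]]}'
python3 -m pendant '{"claw":[-1,-1],"dp":[[0,0,0],[0,0,0]],"dr":[[0,0,0],[0,0,0]]}'
python3 -c "
from h import *
v=snap('wrist','w3')"; python3 go.py
```

```text
dp [ 6.6  -6.56 13.72] dr [-0.01  2.99  0.01] dist 414.4873967998743
time: 4.2
position: [0.5995, 0.0752, 0.2758]
tool_rot: [-1.567, 0.158, -0.15]
wrist_force: [-0.5, -0.5, -0.7]
opening: 0.0515
time: 4.4
position: [0.5992, 0.0717, 0.2777]
tool_rot: [-1.567, 0.158, -0.153]
wrist_force: [-0.4, -0.9, -0.3]
opening: 0.0514
tool axes
 [[ 0.98  -0.002  0.198]
 [-0.198 -0.001  0.98 ]
 [-0.002 -1.    -0.001]]
pos [0.5992 0.0709 0.2784] t 4.45 F [-0.3 -0.3 -1. ] op 0.0516 j [ 0.45  0.06  0.19 -0.   -1.7  -2.22]
```

View pics/w3.png

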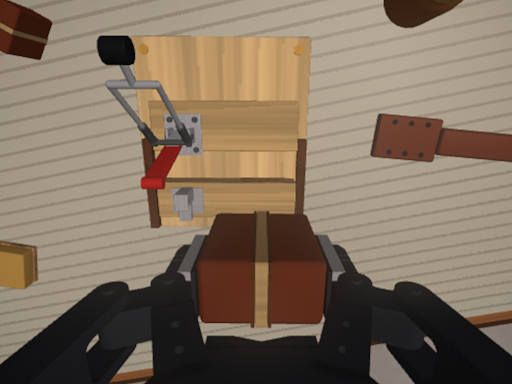

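Wrist view: the jig is aligned with the image. Fixed jaw at rows 100–150, sliding jaw at 180–215, keeper at (185,205), red lever at (160,165), knob at (118,50), and the block held squarely at (262,265). Fitting the jig frame now.

Run:
```python
from h import *
v=V("w3.npz");P=v.pts()
p=v.p.astype(int)
wood=(p[...,0]>p[...,2]+35)&(v.d>0)&(p[...,0]>90)
uu=np.mgrid[0:384,0:512]
win=(uu[1]>125)&(uu[1]<315)&(uu[0]>30)&(uu[0]<235)
def rc(m,nm):
    n,L,st,ce=cv2.connectedComponentsWithStats((m&win).astype(np.uint8))
    for i in range(1,n):
        if st[i,4]>150:
            q=P[L==i];r=cv2.minAreaRect((q[:,:2]*1000).astype(np.float32));print(nm,st[i],np.round(r[0],1),np.round(r[1],1),round(r[2],2),q[:,2].mean().round(4))
rc(wood&(abs(P[...,2]-.048)<.004),"jaw");rc(wood&(abs(P[...,2]-.018)<.004),"board")
a=np.radians(-11.4);ex=np.array([np.cos(a),np.sin(a)]);ey=np.array([-ex[1],ex[0]])
q=P[...,:2]@np.stack([ex,ey],1)
for col in(200,230,260,280):
    z=P[30:215,col,2];x=q[30:215,col,0]
    j=np.where(abs(np.diff(z))>.008)[0]
    print(col,[(30+k,round(x[k]*1000,1),round(x[k+1]*1000,1),round(z[k]*1000),round(z[k+1]*1000)) for k in j])
for row in(120,130,190,200):
    z=P[row,130:320,2];y=q[row,130:320,1];j=np.where(abs(np.diff(z))>.006)[0]
    print(row,[(130+k,round(y[k]*1000,1),round(y[k+1]*1000,1),round(z[k]*1000),round(z[k+1]*1000)) for k in j])
```

```text
jaw [148 100  21  39 561] [522.1 -39.2] [24.3 45. ] 79.83 0.0474
jaw [ 169  100  130   51 5230] [547.5  48.3] [153.5  59.9] 78.64 0.0473
jaw [ 157  181  139   36 3545] [637.1  16.3] [179.5  48.4] 78.4 0.0471
board [  130    36   181   103 10961] [500.9  39.6] [219.5 122.8] 78.15 0.0174
board [136  89  26  41 505] [507.3 -57.8] [31.5 50.1] 78.02 0.0173
board [ 166  150  130   31 3214] [597.4  28.4] [176.6  40.6] 76.8 0.0173
board [160 217  55   9 414] [667.1 -51.2] [77.3 13.9] 78.24 0.0171
200 [(np.int64(35), np.float64(418.4), np.float64(422.8), 0, 17), (np.int64(99), np.float64(495.9), np.float64(497.3), 18, 46), (np.int64(154), np.float64(561.5), np.float64(567.9), 49, 18), (np.int64(178), np.float64(598.0), np.float64(597.4), 25, 33)]
230 [(np.int64(35), np.float64(418.3), np.float64(422.8), -1, 17), (np.int64(99), np.float64(495.8), np.float64(497.3), 17, 45), (np.int64(150), np.float64(556.9), np.float64(562.6), 46, 17), (np.int64(212), np.float64(639.1), np.float64(558.2), 46, 266)]
260 [(np.int64(35), np.float64(418.5), np.float64(423.0), 0, 18), (np.int64(100), np.float64(497
[... 2103 characters left out ...]
5), 48, 64), (np.int64(191), np.float64(100.1), np.float64(99.6), 58, 51), (np.int64(281), np.float64(213.6), np.float64(188.3), 48, 420), (np.int64(282), np.float64(188.3), np.float64(216.2), 420, 48), (np.int64(294), np.float64(230.5), np.float64(233.9), 46, 28), (np.int64(303), np.float64(244.8), np.float64(250.3), 28, 0)]
200 [(np.int64(147), np.float64(20.4), np.float64(33.2), 0, 29), (np.int64(157), np.float64(43.7), np.float64(53.2), 24, 46), (np.int64(173), np.float64(73.3), np.float64(84.8), 48, 81), (np.int64(191), np.float64(99.8), np.float64(98.4), 60, 49), (np.int64(294), np.float64(231.0), np.float64(234.4), 46, 28), (np.int64(303), np.float64(245.3), np.float64(250.9), 29, 0)]
```

Run:
```python
from h import *
from scipy.spatial.transform import Rotation as R
v=V("w3.npz");P=v.pts()
T=np.array([[.98,-.002,.198],[-.198,-.001,.98],[-.002,-1,-.001]]);o=np.array([.5992,.0709,.2784])
L=(P-o)@T
p=v.p.astype(int)
m=(v.d>0)&(p[...,0]>1.8*p[...,2])&(np.abs(L).max(-1)<.09); m[:, :195]=0;m[:,330:]=0;m[:205]=0
q=L[m]*1000
print(m.sum(),np.percentile(q,[1,5,50,95,99],axis=0).round(1))
for r in range(210,335,8):
    print(r,(L[r,[225,245,290]]*1000).round(1).tolist())
```

```text
13074 [[-15.1 -39.3 -24.4]
 [-14.9 -38.9 -22.2]
 [-10.3 -37.5   0.2]
 [ 11.4   4.7  22.7]
 [ 14.   13.1  24.9]]
210 [[63.3, 231.9, -47.3], [62.8, 230.8, -20.9], [62.7, 230.7, 38.3]]
218 [[-15.0, 5.9, -18.7], [-15.0, 5.9, -8.2], [-14.3, 7.7, 15.6]]
226 [[-14.7, -4.2, -17.6], [-14.5, -3.6, -7.7], [-14.5, -3.6, 14.6]]
234 [[-14.6, -13.3, -16.5], [-14.6, -13.3, -7.2], [-14.0, -11.8, 13.8]]
242 [[-14.5, -21.4, -15.6], [-14.5, -21.5, -6.8], [-14.5, -21.4, 12.9]]
250 [[-14.1, -28.1, -14.8], [-14.7, -29.2, -6.4], [-14.1, -28.0, 12.3]]
258 [[-13.9, -34.5, -14.1], [-14.9, -36.2, -6.0], [-14.1, -34.7, 11.7]]
266 [[-12.6, -38.2, -13.7], [-12.7, -38.5, -6.0], [-12.3, -37.8, 11.5]]
274 [[-9.6, -39.2, -13.7], [-9.1, -38.4, -6.0], [-9.5, -39.0, 11.5]]
282 [[-5.5, -38.4, -13.9], [-5.5, -38.3, -6.1], [-4.8, -37.2, 11.8]]
290 [[-1.1, -37.2, -14.2], [-2.0, -38.5, -6.1], [-1.3, -37.5, 11.8]]
298 [[2.5, -37.4, -14.3], [1.9, -38.2, -6.2], [2.1, -38.0, 11.9]]
306 [[6.0, -37.8, -14.4], [5.5, -38.4, -6.2], [5.4, -38.6, 11.9]]
314 [[9.7, -38.0, -14.5], [9.3, -38.6, -6.3], [9.9, -37.7, 12.1]]
322 [[13.9, -37.7, -14.7], [13.9, -37.7, -6.4], [13.6, -38.0, 12.2]]
330 [[295.3, 277.9, -60.4], [295.6, 278.3, -26.6], [294.9, 277.5, 49.3]]
```

The block is centred on the TCP within 1 mm. The gap is 40 mm, so block centre goes to jig (20,52), which is world (.603,.071). Descending.

```bash
python3 go.py .6033 .0709 .08 78.55|tail -1
python3 -m pendant '{"claw":[-1,-1,-1,-1,-1,-1,-1,-1],"dp":[[0.16,1.5,0.02],[0.16,3,0.02],[0.16,4.5,0.02],[0.16,6,0.02],[0.16,7.2,0.02],[0.16,7.9,0.02],[0.16,7.9,0.02],[0.16,7.9,0.02]],"dr":[[0,0,0],[0,0,0],[0,0,0],[0,0,0],[0,0,0],[0,0,0],[0,0,0],[0,0,0]]}'
python3 -c "
from h import *
v=snap('wrist','w4')"; python3 go.py .6033 .0709 .037 78.55
```

```text
dp [0.18 7.94 0.04] dr [ 0.01  0.01 -0.02] dist 198.45025284820733
time: 5.25
position: [0.6037, 0.07, 0.083]
tool_rot: [-1.565, 0.157, -0.158]
wrist_force: [-0.5, -0.3, 0.3]
opening: 0.0516
tool axes
 [[ 0.98   0.002  0.199]
 [-0.199  0.     0.98 ]
 [ 0.002 -1.     0.001]]
pos [0.6042 0.0704 0.084 ] t 5.3 F [-0.4 -0.4  0.1] op 0.0513 j [ 0.45  0.09 -0.13  0.   -1.35 -2.22]
dp [-0.04  1.88  0.01] dr [-0.01 -0.    0.02] dist 46.99944291667776
```

View pics/w4.png

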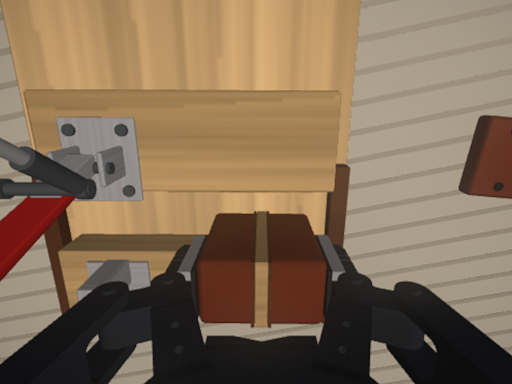

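The block hangs over the gap, with the fixed jaw's face edge at row 190 and the block's front face at row 213, so it clears. Lowering on.

```bash
python3 -m pendant '{"claw":[-1,-1,-1,-1,-1],"dp":[[-0.04,0.8,0.02],[-0.04,1.5,0.02],[-0.04,1.88,0.02],[-0.04,1.88,0.02],[-0.04,1.88,0.02]],"dr":[[0,0,0],[0,0,0],[0,0,0],[0,0,0],[0,0,0]]}'; python3 go.py .6033 .0709 .034 78.55
```

```text
time: 5.8
position: [0.6033, 0.0718, 0.0367]
tool_rot: [-1.565, 0.155, -0.158]
wrist_force: [0.4, -0.9, -0.9]
opening: 0.0517
tool axes
 [[ 0.98   0.002  0.198]
 [-0.198  0.     0.98 ]
 [ 0.002 -1.     0.001]]
pos [0.6033 0.0718 0.0367] t 5.8 F [ 0.4 -0.9 -0.9] op 0.0517 j [ 0.45  0.12 -0.19  0.   -1.26 -2.22]
dp [ 0.01  0.11 -0.03] dr [-0.01  0.01  0.02] dist 2.8751815238957446
```

```bash
python3 -m pendant '{"claw":[-1,-1,-1],"dp":[[0,0.06,-0.02],[0,0.1,-0.02],[0,0.1,-0.02]],"dr":[[0,0,0],[0,0,0],[0,0,0]]}'; python3 go.py
```

```text
time: 6.1
position: [0.6031, 0.0714, 0.0344]
tool_rot: [-1.565, 0.155, -0.157]
wrist_force: [-1.6, -0.3, 5.7]
opening: 0.0515
tool axes
 [[ 0.98   0.002  0.197]
 [-0.197  0.     0.98 ]
 [ 0.002 -1.     0.001]]
pos [0.6031 0.0714 0.0344] t 6.1 F [-1.6 -0.3  5.7] op 0.0515 j [ 0.45  0.12 -0.19  0.   -1.26 -2.22]
```

Contact at 5.7 N, so the block is on the board. Releasing part-way, then rising.

```bash
python3 -m pendant '{"claw":[0.3,0.5,0.6,0.6,0.6],"dp":[[0,0,0],[0,0,0],[0,0,0],[0,0,0],[0,0,0]],"dr":[[0,0,0],[0,0,0],[0,0,0],[0,0,0],[0,0,0]]}'
python3 -m pendant '{"claw":[0.6,0.6,0.6,0.6,0.6,0.6,0.6,0.6],"dp":[[0,-0.6,0],[0,-1.6,0],[0,-3,0],[0,-4.5,0],[0,-6,0],[0,-7.5,0],[0,-8.6,0],[0,-8.6,0]],"dr":[[0,0,0],[0,0,0],[0,0,0],[0,0,0],[0,0,0],[0,0,0],[0,0,0],[0,0,0]]}'
python3 -c "
from h import *
v=snap('wrist','w5')"; python3 go.py
```

```text
time: 6.6
position: [0.6024, 0.0712, 0.0326]
tool_rot: [-1.565, 0.157, -0.156]
wrist_force: [-0.3, -0.0, -0.3]
opening: 0.0685
time: 7.4
position: [0.6039, 0.071, 0.2549]
tool_rot: [-1.562, 0.149, -0.164]
wrist_force: [-0.2, 0.4, 1.0]
opening: 0.0683
tool axes
 [[ 0.98   0.005  0.198]
 [-0.198  0.002  0.98 ]
 [ 0.005 -1.     0.003]]
pos [0.6033 0.0713 0.2518] t 7.45 F [ 0.2  0.4 -0.3] op 0.0681 j [ 0.45  0.06  0.14  0.   -1.65 -2.22]
```

View pics/w5.png

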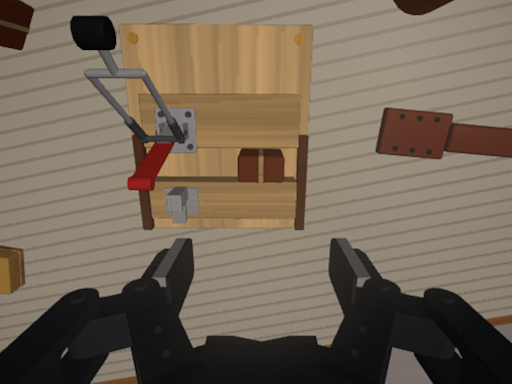

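The block stands in the gap at (261,165). Now checking its place and measuring knob, bar, lever and keeper from this view.

```bash
cat > jig.py <<'E'
import numpy as np
a=np.radians(-11.45);O=np.array([557.2,137.2])
ex=np.array([np.cos(a),np.sin(a)]);ey=np.array([-ex[1],ex[0]])
def toj(P):
    P=np.asarray(P)*1000;return np.stack([P[...,:2]@ex-O[0],P[...,:2]@ey-O[1],P[...,2]],-1)
def tow(x,y,z):
    w=(x+O[0])*ex+(y+O[1])*ey;return np.array([w[0],w[1],z])/1000
E
python3 - <<'E'
from h import *;from jig import *
v=V("w5.npz");J=toj(v.pts());p=v.p.astype(int);ok=v.d>0
def rng(m,nm):
    q=J[m];print(nm,m.sum(),np.percentile(q,[2,50,98],axis=0).round(1).tolist())
uu=np.mgrid[0:384,0:512]
def box(a,b,c,d):return ok&(uu[1]>=a)&(uu[1]<c)&(uu[0]>=b)&(uu[0]<d)
rng(box(230,140,295,190)&(abs(J[...,2]-74)<4),"blocktop")
m=box(65,10,120,52)&(p.max(-1)<50);rng(m,"knob");print(np.argwhere(m).mean(0))
rng(box(88,68,145,78)&(J[...,2]>120),"bar")
red=box(120,135,175,195)&(p[...,0]>2*p[...,1])&(p[...,0]>80);rng(red,"lever")
q=J[red];i=np.argsort(q[:,2]);print(q[i[::60]].round(0).tolist())
rng(box(160,180,205,225)&(J[...,2]>55),"keeper")
for c in(172,177,182,187,192):print(c,[(r,*J[r,c].round(0)) for r in range(180,226,4)])
g=box(225,176,300,190)|box(200,140,230,190)
for c in(205,215,225,292):
  z=J[140:190,c,2];k=np.where(abs(np.diff(z))>8)[0];print(c,[(140+t,*J[140+t,c].round(0),*J[141+t,c].round(0)) for t in k])
crop(v,60,0,210,230,3 and 2,"pics/c5.png")
E
```

```text
blocktop 1247 [[4.8, 27.0, 70.7], [18.8, 51.4, 73.1], [33.7, 75.8, 74.7]]
knob 1355 [[-97.3, -51.3, 199.8], [-89.1, -40.7, 211.3], [-81.6, -34.5, 214.1]]
[32.38745387 93.04723247]
bar 562 [[-73.1, -59.9, 184.1], [-70.0, -41.8, 186.4], [-67.6, -24.9, 189.2]]
lever 1089 [[-12.4, -52.5, 97.5], [1.8, -42.5, 147.2], [14.6, -35.3, 169.3]]
[[15.0, -67.0, 16.0], [-12.0, -38.0, 104.0], [-10.0, -42.0, 111.0], [-8.0, -48.0, 117.0], [-7.0, -46.0, 123.0], [-5.0, -42.0, 128.0], [-3.0, -39.0, 133.0], [-2.0, -47.0, 138.0], [0.0, -35.0, 143.0], [1.0, -36.0, 147.0], [2.0, -39.0, 151.0], [4.0, -47.0, 155.0], [4.0, -43.0, 159.0], [5.0, -50.0, 164.0], [14.0, -35.0, 167.0], [13.0, -47.0, 168.0], [13.0, -42.0, 168.0], [13.0, -36.0, 169.0], [10.0, -50.0, 170.0]]
keeper 601 [[46.2, -52.3, 56.9], [58.8, -42.7, 72.7], [85.4, -36.7, 82.4]]
172 [(180, np.float64(40.0), np.float64(-55.0), np.float64(43.0)), (184, np.float64(44.0), np.float64(-55.0), np.float64(47.0)), (188, np.float64(47.0), np.float64(-53.0), np.float64(54.0)), (192, np.float64(46.0), np.float64(-48.0), np.float64(72.0)), (196, np.float64(49.0),
[... 3291 characters left out ...]
6, np.float64(85.0), np.float64(-33.0), np.float64(48.0)), (220, np.float64(104.0), np.float64(-41.0), np.float64(17.0)), (224, np.float64(109.0), np.float64(-41.0), np.float64(18.0))]
205 [(np.int64(146), np.float64(-2.0), np.float64(-12.0), np.float64(47.0), np.float64(4.0), np.float64(-18.0), np.float64(16.0))]
215 [(np.int64(147), np.float64(0.0), np.float64(-1.0), np.float64(44.0), np.float64(5.0), np.float64(-5.0), np.float64(17.0))]
225 [(np.int64(147), np.float64(-0.0), np.float64(11.0), np.float64(45.0), np.float64(5.0), np.float64(7.0), np.float64(18.0))]
292 [(np.int64(147), np.float64(-0.0), np.float64(89.0), np.float64(47.0), np.float64(6.0), np.float64(92.0), np.float64(16.0))]
```

The jig frame holds:

| Item | Measured (jig frame) |
|---|---|
| Block centre | (19.3, 51.4) |
| Lip top | 82 mm, so keeper z = 70 mm |
| Keeper x | about 63.5 mm |
| Lever | about 1.86 rad |
| Pin | about (−17, 100) |
| Bar distance from pin | about 100 mm |
| Knob | about (−89.5, −43, 205) |

Going above the knob.

```bash
cat > jgo.py <<'E'
import sys;from jig import *;import go
x,y,z=map(float,sys.argv[1:4]);o=go.o
dp,dr=go.calc(tow(x,y,z),78.55)
print("now jig",toj(o["position"]).round(1),"t",round(o["time"],2),"F",o["wrist_force"].round(1),"op",round(o["opening"],4));print("target w",tow(x,y,z).round(4),"dp",dp.round(2),"dr",dr.round(2))
E
python3 jgo.py -89.5 -43.3 250
```

```text
now jig [ 19.9  52.4 251.8] t 7.45 F [ 0.2  0.4 -0.3] op 0.0681
target w [ 0.477  -0.0008  0.25  ] dp [-4.38  0.04 -3.83] dr [-0.03  0.01  0.06]
```

```bash
python3 -m pendant '{"claw":[0.4,0.3,0.2,0.2,0.2,0.2],"dp":[[-1.2,0,-1],[-2.4,0,-2.1],[-3.6,0,-3.2],[-4.38,0.04,-3.83],[-4.38,0.04,-3.83],[-4.38,0.04,-3.83]],"dr":[[0,0,0],[0,0,0],[0,0,0.06],[0,0,0.06],[0,0,0.06],[0,0,0.06]]}'
python3 -c "
from h import *
v=snap('wrist','w6')"; python3 jgo.py -89.5 -43.3 187
```

```text
time: 8.05
position: [0.4759, -0.0011, 0.2469]
tool_rot: [-1.564, 0.16, -0.153]
wrist_force: [0.4, -0.2, 0.0]
opening: 0.0511
now jig [-90.3 -43.5 246.6] t 8.1 F [-0.3  0.3  0.4] op 0.0508
target w [ 0.477  -0.0008  0.187 ] dp [0.04 2.38 0.01] dr [-0.    0.01 -0.06]
```

View pics/w6.png

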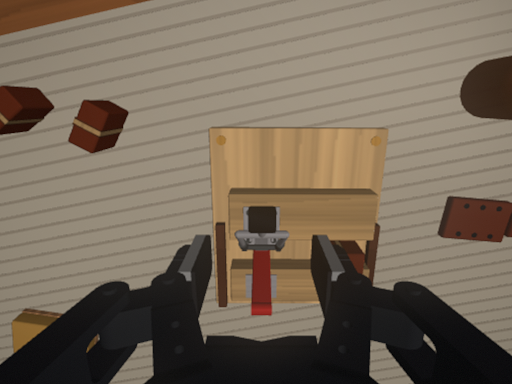

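The knob at (262,220) is centred between the fingers. Checking its x in the tool frame.

Run:
```python
from h import *;from jig import *
v=V("w6.npz");J=toj(v.pts());p=v.p.astype(int)
m=np.zeros((384,512),bool);m[200:236,246:280]=1;m&=(p.max(-1)<60)&(J[...,2]>150)
a=np.argwhere(m);q=J[m];print(len(a),a.min(0),a.max(0),np.percentile(q,[2,50,98],axis=0).round(1).tolist())
print(J[206:246:3,262].round(0).tolist())
```

```text
702 [207 248] [232 275] [[-98.9, -51.9, 205.7], [-93.0, -43.6, 211.7], [-82.9, -35.4, 213.9]]
[[-99.0, -44.0, 205.0], [-98.0, -44.0, 208.0], [-97.0, -44.0, 210.0], [-96.0, -44.0, 212.0], [-94.0, -44.0, 212.0], [-92.0, -44.0, 213.0], [-90.0, -44.0, 213.0], [-87.0, -44.0, 212.0], [-85.0, -44.0, 211.0], [-75.0, -44.0, 193.0], [-70.0, -44.0, 187.0], [-21.0, -43.0, 90.0], [-20.0, -43.0, 95.0], [-20.0, -43.0, 101.0]]
```

Knob centre is jig (−90, −43.7, 205). Descend and pinch.

```bash
python3 -m pendant '{"claw":[0.2,0.2,0.2,0.2,0.2],"dp":[[0,1,0],[0,2,0],[0.01,2.38,0],[0.01,2.38,0],[0.01,2.38,0]],"dr":[[0,0,0],[0,0,0],[0,0,-0.06],[0,0,-0.06],[0,0,-0.06]]}'
python3 jgo.py -90 -43.7 187
python3 -m pendant '{"claw":[-0.2,-0.5,-0.8,-1,-1,-1],"dp":[[0,0,0],[0,0,0],[0,0,0],[0,0,0],[0,0,0],[0,0,0]],"dr":[[0,0,0],[0,0,0],[0,0,0],[0,0,0],[0,0,0],[0,0,0]]}' 20
python3 jgo.py -90 -43.7 187;python3 -c "
from h import *
v=snap('wrist','w7')"
```

```text
time: 8.6
position: [0.4767, -0.0009, 0.1882]
tool_rot: [-1.566, 0.156, -0.157]
wrist_force: [-0.2, 1.1, 0.9]
opening: 0.0513
now jig [-89.8 -43.5 188.2] t 8.6 F [-0.2  1.1  0.9] op 0.0513
target w [ 0.4765 -0.0011  0.187 ] dp [-0.01  0.05 -0.01] dr [0.   0.01 0.01]
time: 9.2
position: [0.4763, -0.0009, 0.1881]
tool_rot: [-1.565, 0.155, -0.157]
wrist_force: [-1.9, 0.9, 5.0]
opening: 0.0176
now jig [-90.2 -43.6 188.1] t 9.2 F [-1.9  0.9  5. ] op 0.0176
target w [ 0.4765 -0.0011  0.187 ] dp [ 0.01  0.04 -0.01] dr [-0.01  0.01  0.01]
```

View pics/w7.png

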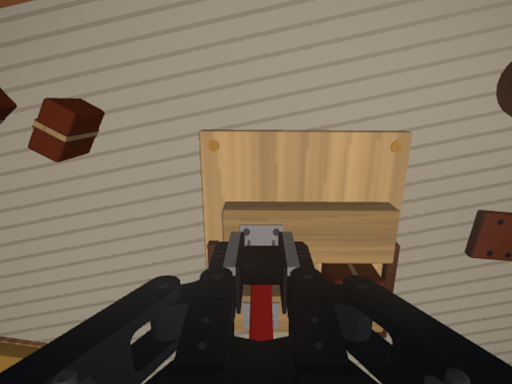

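The knob is pinched (17.6 mm opening). Computing the arc about the pin in tool units.

Run:
```python
import numpy as np
c=np.array([-17.3,99.9]);R=128.1;K=c+R*np.array([np.cos(2.176),np.sin(2.176)])
for f in [2.05,1.9,1.75,1.6,1.45,1.3,1.15,1.0,.85,.7,.55,.4,.25,.1,-.05,-.15,-.257]:
    k=c+R*np.array([np.cos(f),np.sin(f)])-K;print(f,(k[0]/25).round(2),(-k[1]/25).round(2), (k+K).round(1))
```

```text
2.05 0.55 -0.33 [-76.4 213.6]
1.9 1.26 -0.63 [-58.7 221.1]
1.75 2.0 -0.83 [-40.1 225.9]
1.6 2.77 -0.91 [-21.  227.9]
1.45 3.53 -0.87 [ -1.9 227.1]
1.3 4.29 -0.72 [ 17.  223.3]
1.15 5.01 -0.46 [ 35.  216.8]
1.0 5.68 -0.1 [ 51.9 207.7]
0.85 6.3 0.36 [ 67.2 196.1]
0.7 6.83 0.91 [ 80.7 182.4]
0.55 7.28 1.54 [ 91.9 166.9]
0.4 7.63 2.22 [100.7 149.8]
0.25 7.88 2.95 [106.8 131.6]
0.1 8.01 3.7 [110.2 112.7]
-0.05 8.03 4.47 [110.6  93.5]
-0.15 7.98 4.98 [109.4  80.8]
-0.257 7.87 5.52 [106.6  67.3]
```

```bash
python3 -m pendant '{"claw":[-1,-1,-1,-1,-1,-1,-1,-1],"dp":[[0.25,-0.17,0],[0.55,-0.33,0],[0.9,-0.5,0],[1.26,-0.63,0],[2.0,-0.83,0],[2.77,-0.91,0],[2.77,-0.91,0],[2.77,-0.91,0]],"dr":[[0,0,0],[0,0,0],[0,0,0],[0,0,0],[0,0,0],[0,0,0],[0,0,0],[0,0,0]]}'
python3 jgo.py 51.9 -43.6 190.7; python3 -c "
from h import *
v=snap('scene','s8');crop(v,160,80,330,250,4 and 3,'pics/c8.png');v=snap('side','d8');crop(v,180,100,330,250,3,'pics/c8d.png')"
```

```text
time: 10.05
position: [0.5453, -0.0151, 0.2106]
tool_rot: [-1.565, 0.156, -0.158]
wrist_force: [0.4, 0.7, 2.4]
opening: 0.0174
now jig [-19.8 -43.7 210.6] t 10.05 F [0.4 0.7 2.4] op 0.0174
target w [ 0.6156 -0.0292  0.1907] dp [2.87 0.8  0.  ] dr [0.   0.   0.02]
```

View pics/c8.png

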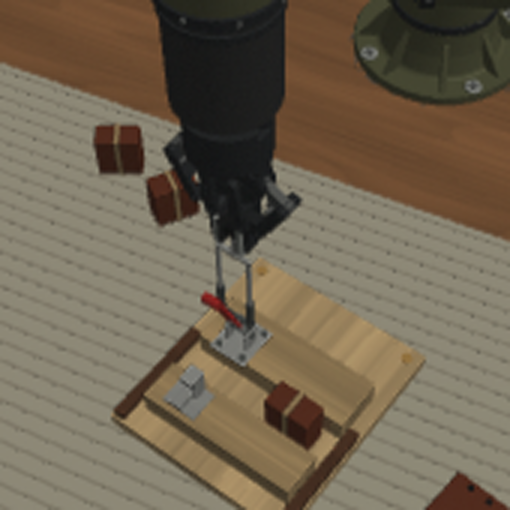

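View pics/c8d.png

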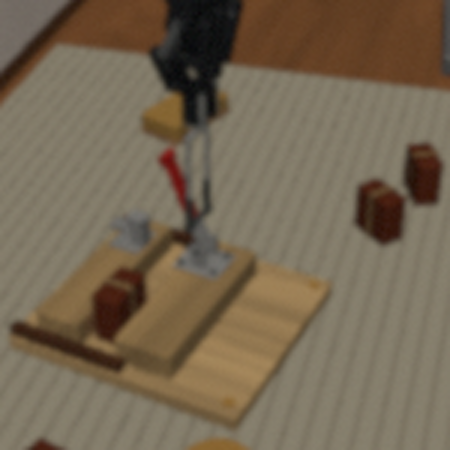

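The loop is upright in the fingers and the lever is still up. Continuing the arc.

```bash
python3 -m pendant '{"claw":[-1,-1,-1,-1,-1,-1,-1,-1,-1,-1],"dp":[[0.76,0.04,0],[1.52,0.19,0],[2.24,0.45,0],[2.91,0.81,0],[3.53,1.27,0],[4.06,1.82,0],[4.51,2.45,0],[4.86,3.13,0],[4.86,3.13,0],[4.86,3.13,0]],"dr":[[0,0,0],[0,0,0],[0,0,0],[0,0,0],[0,0,0],[0,0,0],[0,0,0],[0,0,0],[0,0,0],[0,0,0]]}'
python3 jgo.py 106.6 -43.6 51; python3 -c "
from h import *
v=snap('scene','s9');crop(v,160,80,330,250,3,'pics/c9.png');v=snap('side','d9');crop(v,180,100,330,250,3,'pics/c9d.png')"
```

```text
time: 11.15
position: [0.6626, -0.0387, 0.1309]
tool_rot: [-1.565, 0.158, -0.155]
wrist_force: [-0.3, 0.1, -0.7]
opening: 0.0175
now jig [ 99.9 -43.6 130.9] t 11.15 F [-0.3  0.1 -0.7] op 0.0175
target w [ 0.6692 -0.04    0.051 ] dp [0.27 3.2  0.  ] dr [ 0.01  0.01 -0.02]
```

View pics/c9d.png

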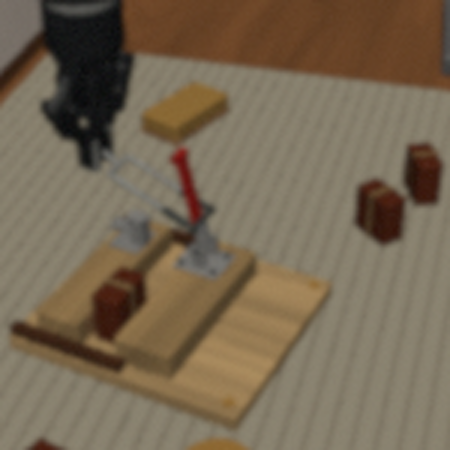

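View pics/c9.png

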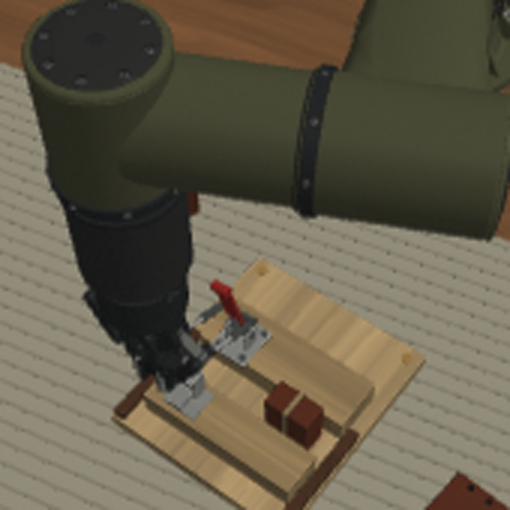

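```bash
python3 -m pendant '{"claw":[-1,-1,-1,-1,-1,-1,-1,-1],"dp":[[0.2,0.35,0],[0.4,0.73,0],[0.52,1.1,0],[0.6,1.48,0],[0.62,1.9,0],[0.6,2.25,0],[0.58,2.5,0],[0.58,2.5,0]],"dr":[[0,0,0],[0,0,0],[0,0,0],[0,0,0],[0,0,0],[0,0,0],[0,0,0],[0,0,0]]}'
python3 jgo.py 106.6 -43.6 51; python3 -c "
from h import *
v=snap('side','d10');crop(v,180,100,330,250,4,'pics/c10d.png')"
```

```text
time: 12.05
position: [0.6773, -0.0415, 0.0684]
tool_rot: [-1.565, 0.156, -0.156]
wrist_force: [1.0, -0.7, 1.9]
opening: 0.0173
now jig [114.9 -43.5  68.4] t 12.05 F [ 1.  -0.7  1.9] op 0.0173
target w [ 0.6692 -0.04    0.051 ] dp [-0.33  0.7  -0.01] dr [ 0.    0.01 -0.  ]
```

View pics/c10d.png

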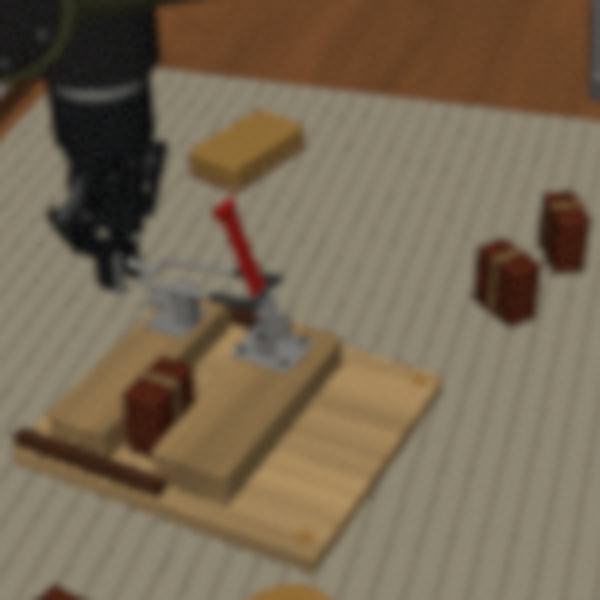

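```bash
python3 -m pendant '{"claw":[-1,-1,-1,-1,-1],"dp":[[-0.05,0.25,0],[-0.12,0.5,0],[-0.2,0.7,0],[-0.2,0.7,0],[-0.2,0.7,0]],"dr":[[0,0,0],[0,0,0],[0,0,0],[0,0,0],[0,0,0]]}'
python3 jgo.py 106.6 -43.6 51; python3 -c "
from h import *
v=snap('side','d11');crop(v,180,100,330,250,4,'pics/c11d.png')"
```

```text
time: 12.6
position: [0.6719, -0.0404, 0.0513]
tool_rot: [-1.565, 0.157, -0.155]
wrist_force: [0.2, -1.1, 0.5]
opening: 0.0177
now jig [109.4 -43.4  51.3] t 12.6 F [ 0.2 -1.1  0.5] op 0.0177
target w [ 0.6692 -0.04    0.051 ] dp [-0.11  0.01 -0.01] dr [ 0.    0.01 -0.02]
```

View pics/c11d.png

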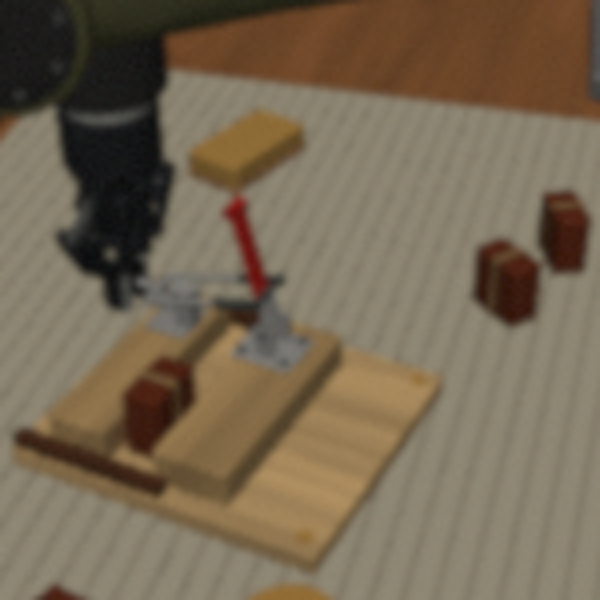

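The bar is now about at ledge height. Release gently, rise, and look from above.

```bash
python3 -m pendant '{"claw":[-0.4,-0.1,0.1,0.1],"dp":[[0,0,0],[0,0,0],[0,0,0],[0,0,0]],"dr":[[0,0,0],[0,0,0],[0,0,0],[0,0,0]]}'
python3 -m pendant '{"claw":[0.1,0.1,0.1,0.1,0.1,0.1,0.1,0.1],"dp":[[0,-0.6,0],[0,-1.5,0],[0,-3,0],[0,-4.5,0],[0,-6,0],[0,-7.5,0],[0,-7.8,0],[0,-7.8,0]],"dr":[[0,0,0],[0,0,0],[0,0,0],[0,0,0],[0,0,0],[0,0,0],[0,0,0],[0,0,0]]}'
python3 jgo.py 106.6 -43.6 51; python3 -c "
from h import *
v=snap('wrist','w12');v=snap('side','d12');crop(v,180,100,330,250,4,'pics/c12d.png')"
```

```text
time: 13.05
position: [0.6724, -0.0404, 0.0517]
tool_rot: [-1.565, 0.156, -0.156]
wrist_force: [0.8, -0.4, -0.1]
opening: 0.0469
time: 13.85
position: [0.6731, -0.0406, 0.2504]
tool_rot: [-1.564, 0.152, -0.16]
wrist_force: [0.8, 0.3, -0.0]
opening: 0.0471
now jig [110.6 -43.4 250.4] t 13.85 F [ 0.8  0.3 -0. ] op 0.0471
target w [ 0.6692 -0.04    0.051 ] dp [-0.2   7.97 -0.02] dr [-0.02  0.01  0.06]
```

View pics/w12.png

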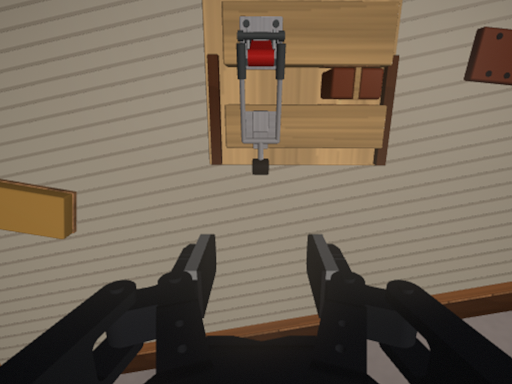

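View pics/c12d.png

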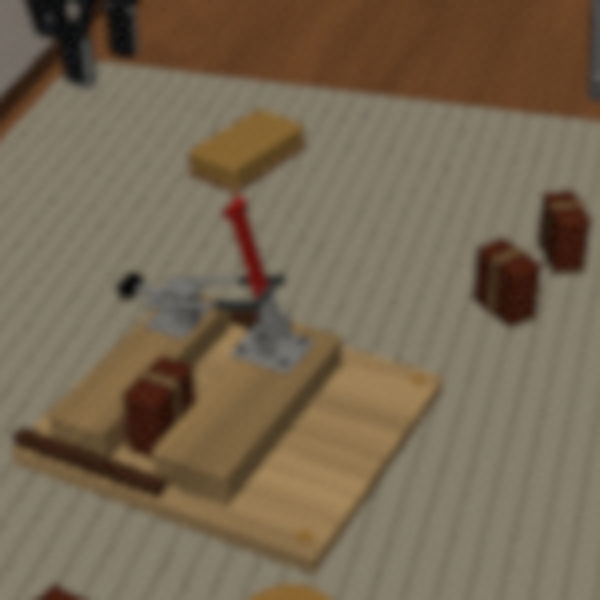

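The wrist view shows the loop lying over the keeper, with the bar at (262,141) just beyond the keeper post and the knob at (261,167). The side view agrees and shows the lever up. Measuring the bar's height and its x offset from the keeper.

Run:
```python
from h import *;from jig import *
v=V("w12.npz");J=toj(v.pts())
for c in(248,256,262,268,274):print(c,[tuple(J[r,c].round(0).astype(int)) for r in range(100,178,3)])
p=v.p.astype(int)
m=np.zeros((384,512),bool);m[35:70,240:285]=1;m&=(p[...,0]>2*p[...,1])&(p[...,0]>70);q=J[m];i=np.argsort(q[:,2]);print(q[i[::max(1,len(i)//8)]].round(0).tolist())
crop(v,220,90,300,185,6,"pics/c12.png")
```

```text
248 [(np.int64(36), np.int64(-59), np.int64(18)), (np.int64(40), np.int64(-59), np.int64(18)), (np.int64(43), np.int64(-58), np.int64(47)), (np.int64(46), np.int64(-58), np.int64(47)), (np.int64(49), np.int64(-58), np.int64(51)), (np.int64(52), np.int64(-58), np.int64(49)), (np.int64(56), np.int64(-58), np.int64(49)), (np.int64(59), np.int64(-58), np.int64(50)), (np.int64(62), np.int64(-58), np.int64(51)), (np.int64(65), np.int64(-58), np.int64(48)), (np.int64(69), np.int64(-58), np.int64(50)), (np.int64(72), np.int64(-58), np.int64(48)), (np.int64(75), np.int64(-58), np.int64(48)), (np.int64(76), np.int64(-57), np.int64(73)), (np.int64(79), np.int64(-57), np.int64(72)), (np.int64(86), np.int64(-58), np.int64(47)), (np.int64(94), np.int64(-60), np.int64(17)), (np.int64(98), np.int64(-60), np.int64(17)), (np.int64(101), np.int64(-60), np.int64(17)), (np.int64(105), np.int64(-60), np.int64(18)), (np.int64(109), np.int64(-60), np.int64(18)), (np.int64(113), np.int64(-60), np.int64(18)), (np.int64(120), np.int64(-61), np.int64(0)), (np.int64(124), np.int64(-61), np.int64(0)), (np.int64(1
[... 4269 characters left out ...]
np.int64(-30), np.int64(72)), (np.int64(86), np.int64(-29), np.int64(47)), (np.int64(94), np.int64(-27), np.int64(18)), (np.int64(98), np.int64(-27), np.int64(17)), (np.int64(101), np.int64(-27), np.int64(18)), (np.int64(105), np.int64(-27), np.int64(16)), (np.int64(109), np.int64(-27), np.int64(17)), (np.int64(113), np.int64(-27), np.int64(16)), (np.int64(120), np.int64(-26), np.int64(1)), (np.int64(125), np.int64(-26), np.int64(-1)), (np.int64(128), np.int64(-26), np.int64(1)), (np.int64(132), np.int64(-26), np.int64(1))]
[[1.0, -31.0, 51.0], [-6.0, -37.0, 129.0], [-0.0, -38.0, 150.0], [3.0, -46.0, 167.0], [4.0, -49.0, 168.0], [10.0, -49.0, 169.0], [7.0, -43.0, 170.0], [7.0, -52.0, 170.0]]
```

View pics/c12.png

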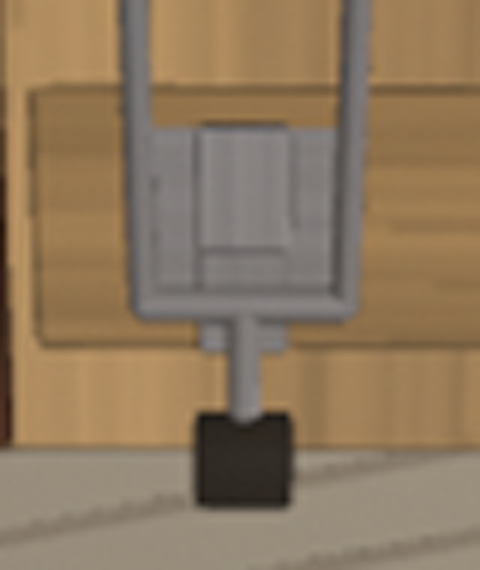

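The bar's centre is at x 78 on the ledge (top 72 mm), about 11 mm past the keeper and below the lip (82 mm). The lever is at about 1.83 rad. Hooked. Now close the fingers and come down on the lever's +x side.

```bash
python3 jgo.py 42 -43.9 148
python3 -m pendant '{"claw":[-1,-1,-1,-1,-1,-1,-1,-1],"dp":[[-1,0,0],[-2,0,0],[-2.74,0.5,-0.02],[-2.74,1.5,-0.02],[-2.74,2.8,-0.02],[-2.74,4.1,-0.02],[-2.74,4.1,-0.02],[-2.74,4.1,-0.02]],"dr":[[0,0,0],[0,0,0],[0,0,0.06],[0,0,0.06],[0,0,0.06],[0,0,0.06],[0,0,0.06],[0,0,0.06]]}'
python3 jgo.py -6.5 -43.9 150; python3 -c "
from h import *
v=snap('wrist','w13')"
```

```text
now jig [109.6 -43.3 246.1] t 13.95 F [-1.  -0.7 -0.3] op 0.047
target w [ 0.6058 -0.0275  0.148 ] dp [-2.7   3.93 -0.02] dr [-0.    0.01 -0.01]
time: 14.75
position: [0.6047, -0.0279, 0.1438]
tool_rot: [-1.566, 0.162, -0.151]
wrist_force: [0.4, 0.2, 1.0]
opening: 0.0002
now jig [ 41.  -44.5 143.8] t 14.75 F [0.4 0.2 1. ] op 0.0002
target w [ 0.5583 -0.0179  0.15  ] dp [-1.9  -0.23  0.02] dr [ 0.02  0.01 -0.08]
```

View pics/w13.png

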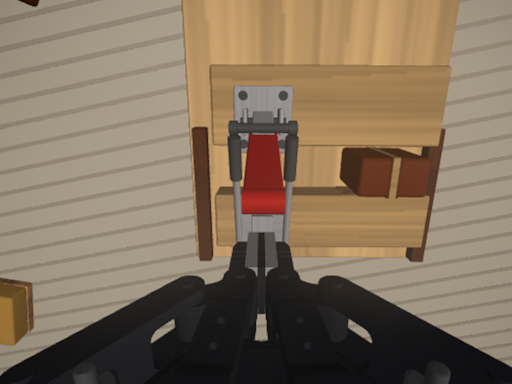

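The shut fingers stand just beyond the lever (red at (262,170)), centred on it. Swinging it over.

```bash
python3 -m pendant '{"claw":[-1,-1,-1,-1,-1,-1,-1,-1,-1,-1],"dp":[[-0.6,-0.1,0],[-1.2,-0.2,0],[-1.9,-0.25,0],[-2.35,-0.3,0],[-2.81,-0.33,0],[-3.3,-0.17,0],[-3.75,0.04,0],[-4.1,0.28,0],[-4.42,0.56,0],[-4.42,0.56,0]],"dr":[[0,0,0],[0,0,0],[0,0,0],[0,0,0],[0,0,0],[0,0,0],[0,0,0],[0,0,0],[0,0,0],[0,0,0]]}'
python3 jgo.py -86.8 -43.9 115.3; python3 -c "
from h import *
v=snap('wrist','w14');v=snap('side','d14');crop(v,180,100,330,250,4,'pics/c14d.png')"
```

```text
time: 15.8
position: [0.4966, -0.0053, 0.1317]
tool_rot: [-1.564, 0.159, -0.153]
wrist_force: [1.0, -0.1, -0.7]
opening: 0.0003
now jig [-69.4 -43.8 131.7] t 15.8 F [ 1.  -0.1 -0.7] op 0.0003
target w [ 0.4796 -0.0019  0.1153] dp [-0.69  0.66 -0.  ] dr [-0.01  0.01 -0.05]
```

View pics/c14d.png

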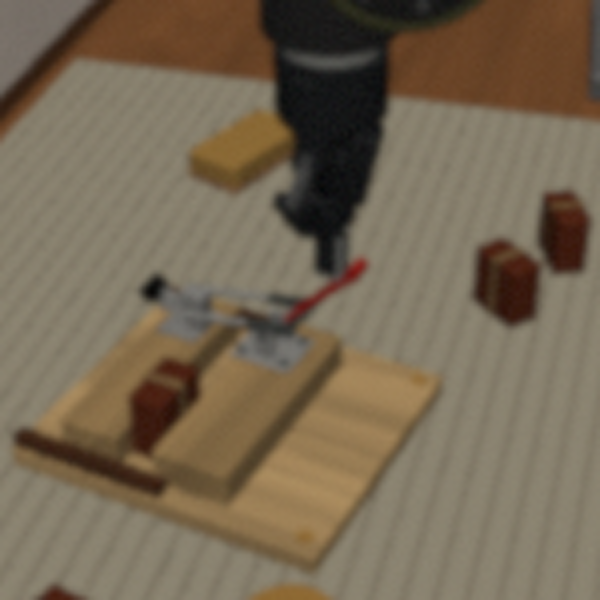

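View pics/w14.png

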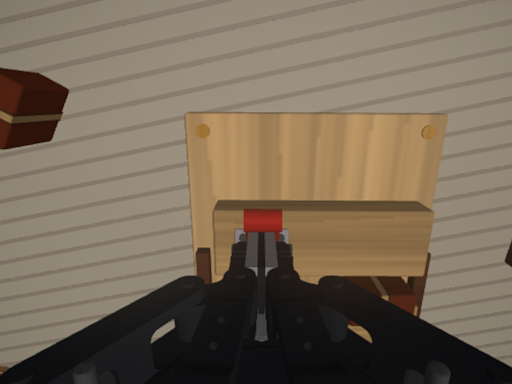

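The lever is at about 0.75 rad, the loop is still on the keeper, and the jaw is drawing in. Pressing on.

```bash
python3 -m pendant '{"claw":[-1,-1,-1,-1,-1,-1,-1],"dp":[[-0.35,0.33,0],[-0.69,0.66,0],[-0.85,0.98,0],[-1,1.31,0],[-1.07,1.57,0],[-1.13,1.83,0],[-1.13,1.83,0]],"dr":[[0,0,0],[0,0,0],[0,0,0],[0,0,0],[0,0,0],[0,0,0],[0,0,0]]}'
python3 jgo.py -99 -43.9 72.5
```

```text
time: 16.6
position: [0.4682, -0.0001, 0.0839]
tool_rot: [-1.565, 0.162, -0.15]
wrist_force: [-1.5, -0.2, -0.3]
opening: 0.0001
now jig [-98.3 -44.4  83.9] t 16.6 F [-1.5 -0.2 -0.3] op 0.0001
target w [0.4676 0.0005 0.0725] dp [-0.02  0.46  0.02] dr [ 0.01  0.01 -0.09]
```

```bash
python3 -m pendant '{"claw":[-1,-1,-1,-1,-1,-1],"dp":[[0,0.15,0.02],[0,0.3,0.02],[0,0.46,0.02],[0,0.56,0.02],[0,0.56,0.02],[0,0.56,0.02]],"dr":[[0,0,0],[0,0,0],[0,0,0],[0,0,0],[0,0,0],[0,0,0]]}'
python3 jgo.py -99 -43.9 72.5;python3 -c "
from h import *
v=snap('side','d15');crop(v,180,100,330,250,4,'pics/c15d.png')"
```

```text
time: 17.2
position: [0.469, 0.0005, 0.0725]
tool_rot: [-1.565, 0.16, -0.152]
wrist_force: [-5.1, 1.2, 8.4]
opening: 0.0001
now jig [-97.6 -43.6  72.5] t 17.2 F [-5.1  1.2  8.4] op 0.0001
target w [0.4676 0.0005 0.0725] dp [-0.05 -0.   -0.01] dr [ 0.    0.01 -0.06]
```

View pics/c15d.png

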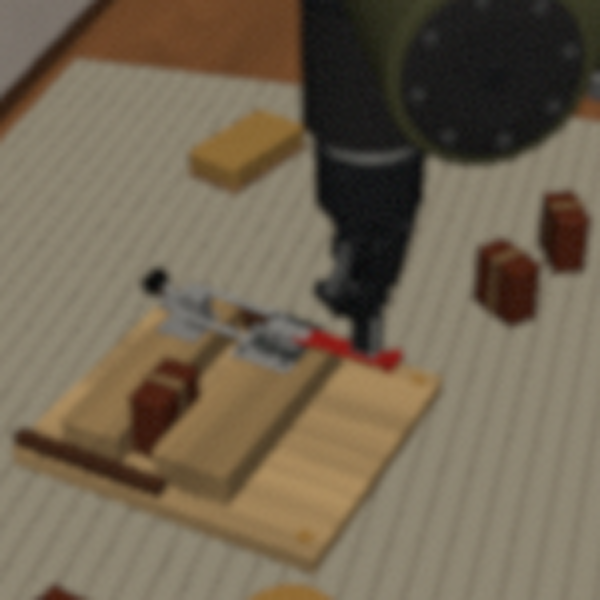

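The lever looks flat (z 72.5 mm, 8 N). I'll press a touch more to confirm it's on the stop, then lift off.

```bash
python3 -m pendant '{"claw":[-1,-1,-1,-1],"dp":[[0,0.1,0],[0,0.2,0],[0,0.2,0],[0,0.2,0]],"dr":[[0,0,0],[0,0,0],[0,0,0],[0,0,0]]}'
python3 -m pendant '{"claw":[-1,-1,-1,-1,-1,-1,-1],"dp":[[0,-0.3,0],[0,-1,0],[0,-2.5,0],[0,-4.3,0],[0,-6,0],[0,-7,0],[0,-7,0]],"dr":[[0,0,0],[0,0,0],[0,0,0],[0,0,0],[0,0,0],[0,0,0],[0,0,0]]}'
python3 jgo.py 60 -30 290
```

```text
time: 17.65
position: [0.4692, 0.0004, 0.0718]
tool_rot: [-1.565, 0.158, -0.153]
wrist_force: [-20.7, 3.7, 32.0]
opening: 0.0001
time: 18.35
position: [0.4713, 0.0003, 0.2457]
tool_rot: [-1.562, 0.155, -0.158]
wrist_force: [-0.0, 0.6, 0.9]
opening: -0.0001
now jig [-95.4 -43.3 245.7] t 18.35 F [-0.   0.6  0.9] op -0.0001
target w [ 0.6262 -0.0175  0.29  ] dp [ 6.22 -1.76  0.53] dr [-0.03  0.01  0.01]
```

The stop is firm: 32 N with less than 1 mm of movement. Moving over the jig for a final check.

```bash
python3 -m pendant '{"claw":[-1,-1,-1,-1,-1,-1],"dp":[[1.5,-0.5,0.2],[3,-1,0.5],[4.5,-1.7,0.8],[6,-1.7,0.8],[6,-1.7,0.8],[6,-1.7,0.8]],"dr":[[0,0,0],[0,0,0],[0,0,0],[0,0,0],[0,0,0],[0,0,0]]}'
python3 - <<'E'
from h import *;from jig import *
v=snap("wrist","w16");J=toj(v.pts());p=v.p.astype(int)
m=(abs(J[...,2]-74)<5)&(abs(J[...,0]-18)<30)&(abs(J[...,1]-52)<35)&(v.d>0)
print("block",np.percentile(J[m],[1,50,99],axis=0).round(1).tolist())
r=(p[...,0]>2*p[...,1])&(p[...,0]>90)&(J[...,0]<-35)&(J[...,0]>-135)&(abs(J[...,1]+44)<15)
q=J[r];print("lever",np.percentile(q,[1,50,99],axis=0).round(1).tolist(), np.polyfit(q[:,0],q[:,2],1))
sv=snap("side","d16");crop(sv,180,100,330,250,4,"pics/c16d.png");snap("scene","s16")
E
```

```text
time: 18.95
position: [0.6213, -0.0099, 0.2801]
tool_rot: [-1.566, 0.164, -0.149]
wrist_force: [-1.0, 0.5, 0.4]
opening: 0.0
block [[0.6, 25.7, 70.6], [14.2, 50.6, 73.2], [29.0, 76.1, 75.1]]
lever [[-119.8, -52.0, 17.3], [-86.4, -43.5, 72.0], [-46.7, -35.5, 77.4]] [-0.06731384 65.33719811]
```

View pics/w16.png

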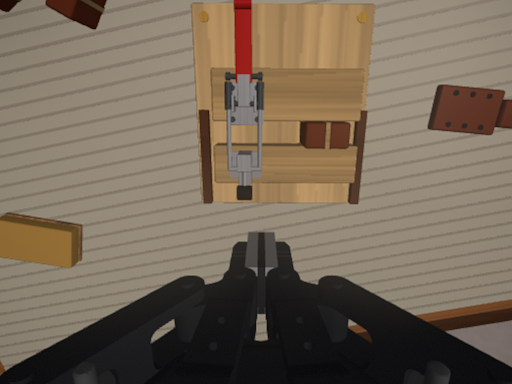

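View pics/c16d.png

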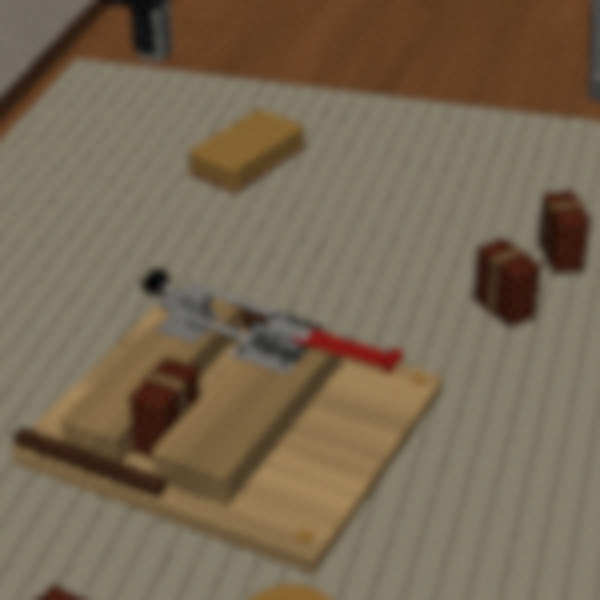

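Run:
```python
from h import *;from jig import *
v=V("w16.npz");J=toj(v.pts())
for c in(233,239,244,249,255,280):print(c,[tuple(int(t) for t in J[r,c].round(0)) for r in range(140,190,2)])
crop(v,215,60,275,205,4,"pics/c16.png")
for (a,b) in(("s16.npz","scene0.npz"),("d16.npz","side0.npz")):
    A,B=V(a),V(b);d=cv2.absdiff(A.p,B.p).max(-1)
    boxes=dict(jar=(332,182,360,222),sand=(105,172,148,212),neck=(300,235,418,330)) if a[0]=='s' else dict(jar=(235,245,272,296),sand=(225,125,260,148),neck=(85,245,215,362))
    print({k:int((d[y0:y1,x0:x1]>45).sum()) for k,(x0,y0,x1,y1) in boxes.items()})
```

```text
233 [(27, -62, 19), (30, -62, 17), (30, -60, 40), (31, -59, 48), (33, -59, 48), (36, -59, 48), (38, -59, 50), (41, -59, 49), (43, -59, 49), (46, -60, 48), (48, -60, 49), (51, -60, 49), (53, -60, 50), (52, -58, 71), (54, -58, 73), (57, -58, 70), (64, -60, 50), (66, -60, 50), (69, -60, 48), (72, -60, 47), (75, -60, 47), (85, -63, 19), (88, -63, 17), (90, -63, 18), (94, -64, 16)]
239 [(27, -54, 18), (30, -54, 17), (30, -52, 40), (31, -52, 49), (33, -52, 48), (36, -52, 49), (36, -51, 66), (36, -50, 79), (38, -49, 81), (40, -49, 82), (43, -50, 81), (45, -50, 81), (47, -50, 82), (49, -50, 82), (52, -50, 82), (54, -50, 83), (-18, -24, 423), (62, -51, 68), (65, -51, 65), (67, -51, 67), (70, -51, 66), (72, -51, 67), (75, -51, 65), (74, -50, 81), (75, -50, 84)]
244 [(27, -47, 18), (30, -47, 17), (30, -46, 39), (31, -46, 47), (34, -46, 47), (36, -46, 48), (36, -45, 67), (36, -44, 81), (38, -44, 83), (40, -44, 81), (43, -44, 82), (45, -44, 80), (47, -44, 81), (50, -44, 81), (52, -44, 81), (54, -44, 81), (58, -45, 73), (60, -44, 75), (63, -44, 76), (65, -44, 76), (67, -44, 77), (69, -44, 78), (72
[... 503 characters left out ...]
36, -32, 46), (38, -32, 50), (41, -32, 50), (43, -32, 50), (46, -32, 49), (48, -32, 50), (51, -32, 49), (54, -32, 48), (52, -31, 71), (54, -31, 73), (56, -31, 74), (64, -32, 48), (66, -32, 49), (69, -32, 48), (72, -32, 47), (75, -32, 46), (85, -33, 18), (88, -33, 18), (91, -33, 16), (94, -33, 16)]
280 [(27, 1, 17), (30, 1, 17), (30, 0, 38), (31, -1, 47), (34, -1, 46), (36, -1, 48), (39, -1, 48), (41, -1, 48), (43, -1, 48), (46, 0, 47), (49, 0, 48), (51, 0, 47), (54, 0, 47), (56, 0, 48), (59, 0, 47), (61, 0, 48), (64, 0, 49), (67, 0, 47), (70, 0, 46), (72, 0, 47), (75, 0, 47), (85, 2, 18), (88, 2, 18), (91, 2, 16), (94, 2, 16)]
{'jar': 0, 'sand': 0, 'neck': 0}
{'jar': 0, 'sand': 0, 'neck': 0}
```

View pics/c16.png

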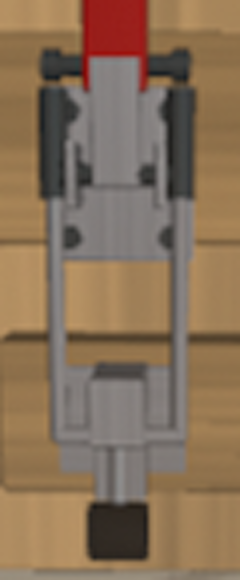

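The jaw face now sits at x = 30 mm, so the block is held. The bar is tucked under the lip (x about 55, top about 73 against the lip's 82), the lever is flat, and the bystanders haven't moved. Handing in.

```bash
python3 -c "
from bench import *
print(hand_in());o=observe();print(o['time'],o['wrist_force'])"
```

```text
the job is handed in; nothing more can be done
None
the job is handed in; nothing more can be done
```

I stood the farthest of the three look-alike blocks between the cork pads and swung the wire loop over the keeper with the lever still up. Then I pressed the red lever down to its firm stop (32 N with under 1 mm of give) and backed off. I handed in at about 19 s of the 72 s allowed; no verdict is reported.

**Last checks:**
- **Block:** it stands at about jig (14.8, 51) with its top at 73–74 mm. The jaw faces are 30 mm apart, so it is held, but I could not measure the clamping force itself.
- **Latch:** the bar is behind the keeper and under its lip, and the lever lies flat at 72 mm.
- **Bystanders:** the jar, sanding block and neck blank show no change from the first pictures.

**Failed or disagreed:**
- A straight-line fit to the red pixels gave the lever a slope of about −0.07, but a few stray board pixels were in the fit. The median height and the firm stop both say it is home.
- My first estimate of the jig's origin, from the scene and side cameras, differed by 4–5 mm from the wrist camera's. I used the wrist camera's value.

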